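# Hook the fallen key out of the gap in the disc browser

## Task

The shop key has slipped into the narrow gap between the two bins of the disc browser. Take the hooked pick from its stand, feel down gently through the key's ring to the floor of the gap, and drag the key with the pick alone (not the fingers, and never leaning the pick hard on the browser) out of the mouth until it lies wholly clear on the front ledge; then hang the pick upright back in its stand. Leave the mug, the hand stamp and the tape roll where they are.

Things in the scene. Friction and masses are not known exactly. Their poses are not given: they have to be found in the camera images.
- unit: Disc browser, fixed. Origin on the table under the gap; +x runs along the gap away from its mouth, z up. The gap lies at y = 0, x = -75 mm (mouth) to +78 mm (closed end; the lips run on to +90). From above: a slot 14 mm wide between two grey lips, their top 40 mm and underside 32 mm above the table; below the lips it is 36 mm wide. Its floor is level, 12 mm above the table.
- mouth (a point): Centre of the gap's mouth, at floor height (unit x = -75 mm, 12 mm above the table). Axes as the unit's.
- ledge (a point): Middle of the open front ledge, on its surface: the gap's floor running on, level, through the mouth (unit x = -75 to -161 mm, |y| < 41 mm), with a rim 6 mm high on its three other sides.
- bins (a point): Point amid the slot at lip height (unit x = +7.5 mm). On both sides stand the bins of disc cases: unit |y| from 47 to 194 mm, x from -75 to +90 mm, up to 140 mm above the table. Keep the gripper above or between them.
- clip_place (a point): Small spring clip in the gap's +y wall under the lip (unit x = -55 mm). It narrows the 36 mm width to about 27 mm but not the slot above, and yields sideways as the key's 30 mm ring is pulled past: expect some 2 to 8 N of pull there and little elsewhere. This point is on the wall, 20 mm above the table.
- key_ring (a point): Centre of the ring of the loose steel key (about 35 g), half-way up its 6 mm thickness. It lies flat on the gap's floor, ring towards the mouth: ring 30 mm outside, 18 mm clear inside, of 6 mm round bar; a straight shank follows along the key's +x. Too wide to come up through the slot.
- key_tail (a point): End of the key's shank, 43 mm from the ring's centre along the key's +x.
- pick_grip (a point): Centre of the wooden handle of the loose hooked pick (140 g), hanging upright in its stand. Handle 16 mm (x) by 24 mm (y) by 58 mm high, best gripped across its 16 mm. A 5 mm round steel blade goes down on its axis; a 5 mm thick toe at the blade's lower end reaches 7.5 mm from the axis along the handle's -x, the side of the small tab on the collar.
- pick_collar (a point): Centre of the underside of the pick's steel collar (36 mm across, 6 mm thick), 38 mm below the handle's centre. The blade can be set in or out in the handle and is tight there (it will not slip in ordinary work): its lower end is anywhere from 72 to 110 mm below this point, different each time and not measured, so it must be found by touch.
- stand_hole (a point): Centre of the 27 mm hole in the top plate of the pick stand (fixed, dark steel; plate 65 x 65 mm, 10 mm thick). This point is on the plate's top, 135 mm above the table; open below. The pick's collar rests on the plate, blade down through the hole, in any turn about the vertical.
- mug: Bystander: white mug, 76 mm wide, 90 mm high; origin under its centre.
- stamp: Bystander: upright hand stamp with a round wooden knob, foot 34 x 56 mm, 60 mm high; origin under its centre.
- tape: Bystander: roll of paper tape lying flat, 68 mm across, 20 mm high; origin under its centre.
Not all that is in view belongs to the job. There is more than one size of the part that bears pick_grip; the job needs the middle-sized. Of the things that look like the part that bears stand_hole, take the one that is nearest to the robot's base at the start.

How it is judged:
On the way, in this order (a step that is already met when the one before it is completed fails the run):
1. the pick is lifted out of its stand (z of pick_grip in the frame of stand_hole above 0.07 m), for 0.1 s.
2. the pick drags the key while the key's ring is still in the gap (contact force between pick and key above 0.1 N and distance of key_ring from where it was at the start of the episode above 0.01 m and x of key_ring in the frame of unit above -0.075 m).
3. the whole key is out of the mouth, on the ledge (x of each of key_tail, key_ring in the frame of unit below -0.077 m and x of key_ring in the frame of unit above -0.163 m and z of key_ring in the frame of unit below 0.022 m and height (world z) of key_ring above 0.01 m and y of key_ring in the frame of unit between -0.043 and 0.043 m), for 0.2 s.
At the end, for the whole second after the job is handed in: The whole key (ring centre and shank end at least 2 mm past the mouth) lies at rest on the front ledge inside its rim; the pick hangs at rest in its stand, collar on the plate (within 5 mm of height, 14 mm sideways, 0.12 rad of upright) (all of step 3 and linear speed of each of key, pick below 0.02 m/s and horizontal distance between pick_grip and stand_hole below 0.014 m and z of pick_grip in the frame of stand_hole between 0.033 and 0.043 m and angle between pick_grip's own z axis and vertical below 0.12 rad); the robot touches nothing.
It fails at once if the pick is pressed on the browser with more than 18 N (contact force between pick and unit above 18 N).
It fails at once if the gripper or arm touches the key (contact force between any of the arm, the fingers and key above 0.5 N).
It fails at once if the mug is moved by more than 20 mm (distance of mug from where it was at the start of the episode above 0.02 m).
It fails at once if the hand stamp is moved by more than 20 mm (distance of stamp from where it was at the start of the episode above 0.02 m).
It fails at once if the tape roll is moved by more than 20 mm (distance of tape from where it was at the start of the episode above 0.02 m).
It also fails if it takes over 67 s, if anything falls off the work surface, if the arm or the gripper's body presses on something with over 40 N, if the wrist force passes 120 N, or if a joint passes its speed limit or range.

## Robot

A 6-joint arm with a two-finger parallel gripper is mounted at the origin on the work surface. World frame = base frame: x ahead of the robot, y to its left, z up, the work surface at z = 0. Lengths are in m, angles in rad, forces in N, time in s.
With the tool pointing down it reaches from about 0.35 to 0.975 m from the base axis. Payload 4.9 kg.
Tool frame: the origin (TCP) lies midway between the tips of the shut fingers; the grasp point (between the pads) lies 19 mm behind it; z points along the fingers, y is the direction in which the jaws open and shut (so a half turn about z gives the same grasp; the last joint's range is limited). The gripper opens to 85 mm and grips with 20 to 120 N. Pads are 22 mm wide; open, the fingers measure 114 mm over their backs; the gripper's body (76 mm by 85 mm) begins 54 mm behind the grasp point. The pads swing forward as they close: fully open they stand 13 mm farther back than shut.
Start: joints at [-1.222, 0.053, 1.613, -0, 1.476, -0.119], TCP at [0.282, -0.558, 0.231] pointing down, gripper open.
Joint ranges: [-3.01, 3.01], [-1.01, 2.22], [0.06, 2.58], [-1.02, 4.17], [0.09, 2.62], [-3.14, 3.14]. Speed limits (rad/s): [2.57, 2.57, 3.14, 3.14, 3.14, 3.14].

## Interface

Orientations are given as a rotation vector (axis times angle).
In Python, from station import ctrl gives the robot as it stands.
- The arm moves only by the tool jog_arm, never from a script. Its argument "steps" is a list of rows, each an object of numbers: "dx", "dy", "dz": the shift along the world's x, y, z in units of 60 mm (1.0 is 60 mm); "twist": the turn about the world's z in units of 10 degrees (1.0 is 10 degrees). A call has 1 to 5 rows; each row is the pose to reach, as a shift and turn from the pose measured when the call began; what a row does not reach only later rows make up. A row lasts 1/8 s, in which the tool goes at most 62.5 mm and 10.7 degrees, less where a joint would pass 70% of its speed; a pose out of reach is approached as far as the arm can. A call with a gripper value outside its range is refused whole. "gripper" is the closure in counts, from 0 (fully open) to 255 (shut), set as the call begins (left out, the last holds). The fingers move at their own pace and stop on an object; "newtons" is the grip in N (left out, the last holds). Time passes only in rows, so rows that repeat a pose let the fingers close. It gives the time, the measured TCP pose, the force and the opening at its end, in the units of the state.
- ctrl.get_obs(): the state, without advancing time (a new reading comes with each control period).
- ctrl.get_image(name): name is "side" or "top" or "wrist"; returns a dict with "frame" (420x560x3 uint8, red, green, blue), "range_z" (420x560 float32, m along the optical axis (not along the pixel's ray), 0 where there is no reading), "fx", "fy", "cx", "cy" (pixels), "D" ([k1, k2, p1, p2, k3] as OpenCV has them; the pictures are not rectified), "extrinsics" (4x4, takes a point from camera to world coordinates). Camera axes: x right, y down, z forward; pixel columns grow to the right and rows downward; lengths in m; the calibration is good to about 2 mm. A picture is of the moment at which its call begins.
- ctrl.finish_job(): hands the job in, once; it reports no verdict.
The state is a dict: "t": time; "q": joint angles; "dq": joint speeds; "effort": joint torques, N m; "tool_pos": TCP position; "tool_rot": TCP orientation; "contact_force": force on the tool from outside, world axes, zero at the start; "wrist_torque": the same for the moment, N m; "opening": finger opening in m.
Only numpy, scipy, OpenCV 4.12 (cv2) and the standard library are available. Lean on these libraries where they do the work, as an engineer would, in place of code of your own. Each camera call takes 0.05 s, during which the arm holds its last target.

## Working session

There is one attempt and no reset: what is moved stays moved. The work goes in short steps, Python scripts to look and compute and a tool call to move; the robot and the scene stay as the last step left them, time stands still between calls to the robot, and variables do not carry over. Pictures are saved under pics/ and viewed, and the job is handed in when it is done.

Besides the shell and the picture viewer there is one more tool, called after "Request:" as name([rows], argument=value, ...), one row to a line, values as JSON. jog_arm: Moves the arm, as the interface text tells. Its arguments: {"type":"object","properties":{"steps":{"type":"array"},"gripper":{"type":"number"},"newtons":{"type":"number"}},"required":["steps"]}

```bash
ls; mkdir -p pics; python3 - <<'E'
from station import ctrl
import cv2, numpy as np, pickle
o=ctrl.get_obs(); print(o)
for n in ["side","top","wrist"]:
    im=ctrl.get_image(n); pickle.dump(im,open(f"pics/{n}0.pkl","wb"))
    cv2.imwrite(f"pics/{n}0.png",im["frame"][:,:,::-1])
    print(n,im["fx"],im["fy"],im["cx"],im["cy"],im["D"],np.round(im["extrinsics"],4).tolist())
E
```

```text
pics
{'t': 0.0, 'q': array([-1.22201814e+00,  5.33713074e-02,  1.61427382e+00,  4.24965107e-05,
        1.47602239e+00, -1.19025046e-01]), 'dq': array([ 0.00025109,  0.00225808,  0.00046284, -0.0011818 ,  0.0010033 ,
       -0.00027186]), 'effort': array([-4.98311729e-04, -3.93678367e+01, -3.70177746e+01, -1.57986365e-04,
        7.19801828e-03, -4.77651071e-06]), 'tool_pos': array([ 0.28161302, -0.557266  ,  0.23006612]), 'tool_rot': array([-3.05403722e+00, -7.27656469e-01,  3.07370844e-04]), 'contact_force': array([-0.07277305,  0.17251083,  0.36963437]), 'wrist_torque': array([ 0.02650823, -0.00537476,  0.00613077]), 'opening': 0.08561352798087915}
side 389.49749593578 389.49749593578 279.13367567075187 205.3315249017023 [-0.04668261  0.          0.          0.          0.        ] [[-0.9708, -0.1429, 0.1925, 0.3436], [-0.239, 0.5131, -0.8243, 0.9353], [0.019, -0.8463, -0.5323, 0.6754], [0.0, 0.0, 0.0, 1.0]]
top 436.8904082160943 436.8904082160943 281.1757974766291 211.92551631569071 [-0.02895409  0.          0.          0.          0.        ] [[-0.0214, -0.987, 0.1595, 0.3554], [-0.9996, 0.0237, 0.0125, 0.087], [-0.0161, -0.1592, -0.9871, 1.1305], [0.0, 0.0, 0.0, 1.0]]
wrist 370.7857245999975 370.7857245999975 278.5325768569806 209.02697030460564 [0.00652091 0.         0.         0.         0.        ] [[0.4515, -0.8493, -0.2737, 0.3516], [-0.8923, -0.4305, -0.136, -0.5219], [-0.0023, 0.3056, -0.9522, 0.3725], [0.0, 0.0, 0.0, 1.0]]
```

View pics/side0.png

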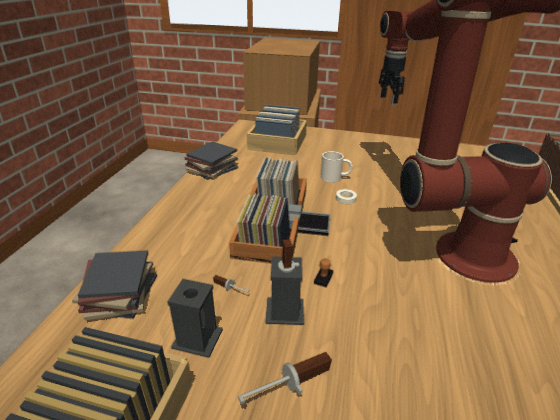

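View pics/top0.png

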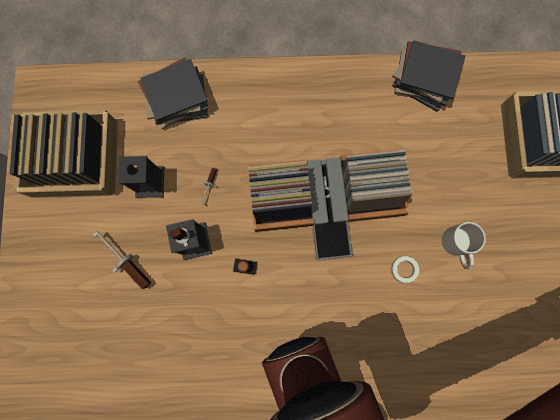

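View pics/wrist0.png

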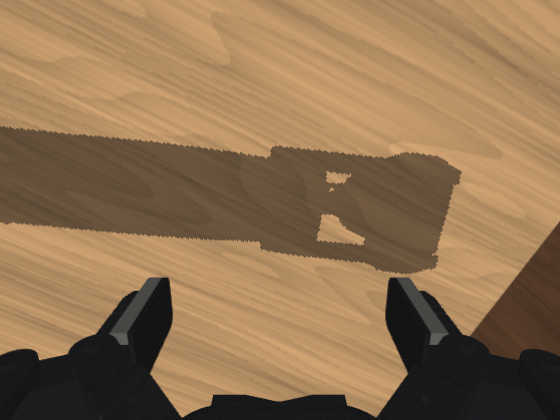

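The side view shows the pick in the nearer stand at about (288,262), the browser at (270,210) with its ledge at (315,222), and a small and a large decoy pick lying on the table. The top view shows the same pick and stand at (187,237), the slot at (325,190) and the ledge at (333,240).

```bash
cat > h.py <<'E'
import numpy as np, cv2, pickle
def K(im): return np.array([[im["fx"],0,im["cx"]],[0,im["fy"],im["cy"]],[0,0,1.]])
def cloud(im):
    H,W=im["range_z"].shape
    u,v=np.meshgrid(np.arange(W),np.arange(H))
    p=cv2.undistortPoints(np.stack([u,v],-1).reshape(-1,1,2).astype(np.float64),K(im),np.array(im["D"],float)).reshape(H,W,2)
    z=im["range_z"].astype(float)
    P=np.stack([p[...,0]*z,p[...,1]*z,z],-1)
    E=im["extrinsics"]; P=P@E[:3,:3].T+E[:3,3]
    P[z<=0]=np.nan
    return P
def ray(im,u,v,z):  # intersect pixel with plane world z
    p=cv2.undistortPoints(np.array([[[u,v]]],float),K(im),np.array(im["D"],float)).reshape(2)
    E=im["extrinsics"]; d=E[:3,:3]@np.array([p[0],p[1],1.]); o=E[:3,3]
    return o+d*(z-o[2])/d[2]
def proj(im,P):
    P=np.atleast_2d(P); E=np.linalg.inv(im["extrinsics"]); c=P@E[:3,:3].T+E[:3,3]
    r,_=cv2.projectPoints(c.reshape(-1,1,3),np.zeros(3),np.zeros(3),K(im),np.array(im["D"],float)); return r.reshape(-1,2)
def crop(im,u0,v0,w,h,s,fn):
    c=im["frame"][v0:v0+h,u0:u0+w,::-1]; cv2.imwrite(fn,cv2.resize(c,None,fx=s,fy=s,interpolation=cv2.INTER_CUBIC))
def load(n): return pickle.load(open(f"pics/{n}.pkl","rb"))
def snap(ctrl,n,fn):
    im=ctrl.get_image(n); pickle.dump(im,open(f"pics/{fn}.pkl","wb")); cv2.imwrite(f"pics/{fn}.png",im["frame"][:,:,::-1]); return im
E
python3 - <<'E'
from h import *
t=load("top0"); s=load("side0")
crop(t,240,140,180,130,4,"pics/c1.png")
crop(t,150,200,80,70,8,"pics/c2.png")
crop(s,230,220,120,110,6,"pics/c3.png")
P=cloud(t)
for (u,v) in [(187,237),(182,225),(175,228),(200,222),(325,190),(333,240),(316,190),(340,190),(405,268),(245,266),(465,238)]: print((u,v),np.round(P[v,u],4))
m=(P[...,2]>.12)&(P[...,2]<.15)
vs,us=np.where(m); 
sel=(us>150)&(us<230)&(vs>200)
print(sel.sum()); Q=P[vs[sel],us[sel]]; print(Q.min(0),Q.max(0),np.median(Q,0))
E
```

```text
(187, 237) [0.4625 0.316  0.1406]
(182, 225) [0.4912 0.3292 0.1352]
(175, 228) [0.4763 0.3288 0.1991]
(200, 222) [0.5161 0.3143 0.0023]
(325, 190) [ 0.5911 -0.0144  0.0131]
(333, 240) [ 0.46   -0.03    0.0131]
(316, 190) [0.5856 0.0111 0.0419]
(340, 190) [ 0.5844 -0.05    0.0406]
(405, 268) [ 0.3848 -0.2126  0.0014]
(245, 266) [0.397  0.1917 0.0588]
(465, 238) [ 0.4578 -0.372   0.0041]
683
[0.42943954 0.29011683 0.12008984] [0.50501732 0.36700634 0.14963209] [0.46245404 0.32168629 0.13525733]
```

View pics/c1.png

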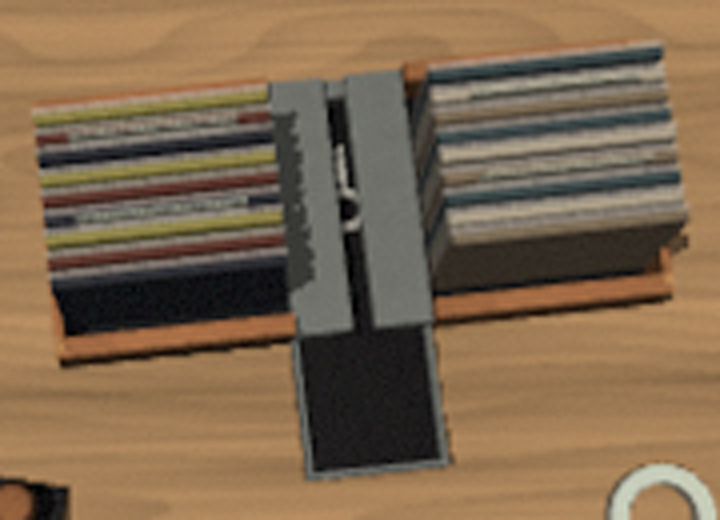

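View pics/c2.png

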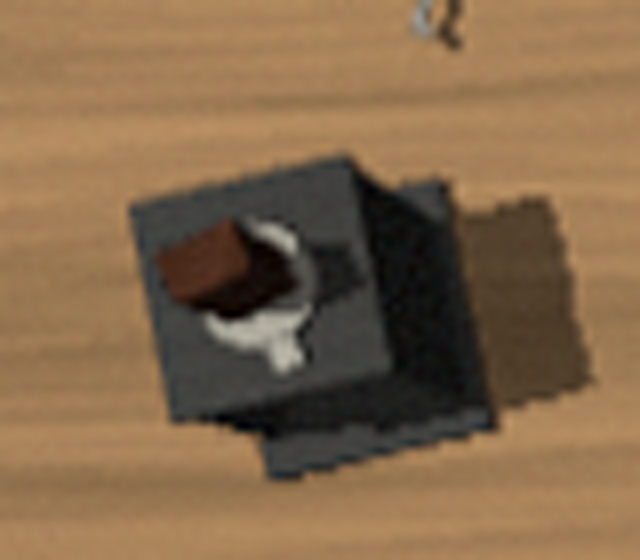

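View pics/c3.png

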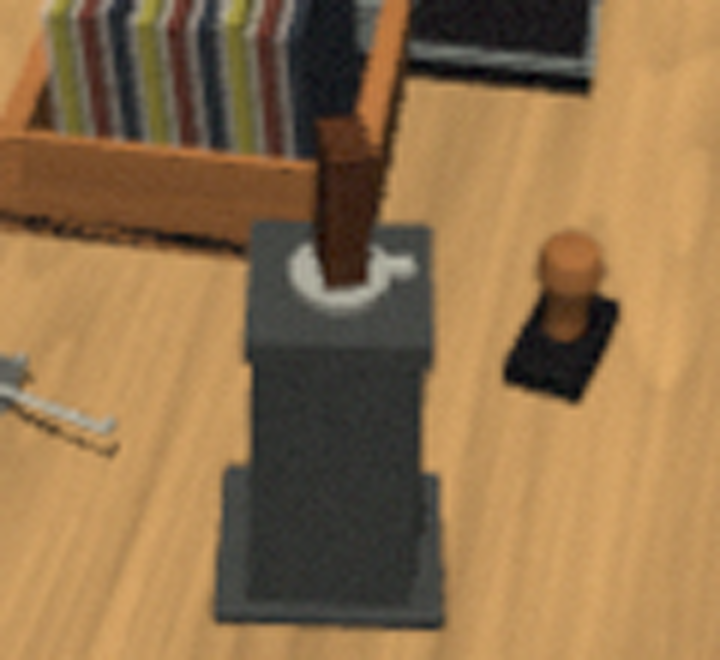

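```bash
python3 - <<'E'
from h import *
t=load("top0"); 
def c1(u,v,z): return ray(t,240+(u+.5)/4-.5,140+(v+.5)/4-.5,z)[:2]
def c2(u,v,z): return ray(t,150+(u+.5)/8-.5,200+(v+.5)/8-.5,z)[:2]
np.set_printoptions(precision=4,suppress=True)
print("plate");cs=[c2(*a,.135) for a in [(130,206),(350,155),(390,372),(172,422)]];print(cs,np.mean(cs,0))
print("collar",c2(257,290,.141),"tab",c2(288,358,.141))
print("handle top corners",[c2(*a,.135+.006+.032+.035-.0) for a in [(155,258),(235,218),(250,262),(178,302)]])
print("slot",[c1(*a,.04) for a in [(323,82),(353,332),(346,80),(374,328)]])
print("lips",[c1(*a,.04) for a in [(268,85),(297,337),(403,70),(434,322)]])
print("ledge",[c1(*a,.018) for a in [(293,340),(308,478),(450,462),(432,325)]])
print("ring",c1(348,210,.015),"shank end vis",c1(338,140,.015))
P=cloud(t)
# lips cloud fit: z .036-.046
m=(P[...,2]>.036)&(P[...,2]<.046); vs,us=np.where(m); s=(us>300)&(us<350)&(vs>150)&(vs<230)
Q=P[vs[s],us[s]]; r=cv2.minAreaRect(Q[:,:2].astype(np.float32)*1000); print(r,np.median(Q[:,2]))
m=(P[...,2]>.128)&(P[...,2]<.139); vs,us=np.where(m); s=(us>150)&(us<210)&(vs>215)&(vs<260)
Q=P[vs[s],us[s]]; print(cv2.minAreaRect(Q[:,:2].astype(np.float32)*1000),np.median(Q[:,2]))
m=(P[...,2]>.16)&(P[...,2]<.3); vs,us=np.where(m); s=(us>150)&(us<210)&(vs>215)&(vs<260)
Q=P[vs[s],us[s]]; print(Q)
E
```

```text
plate
[array([0.4913, 0.3669]), array([0.5047, 0.3031]), array([0.4417, 0.291 ]), array([0.4287, 0.3536])] [0.4666 0.3287]
collar [0.4654 0.3282] tab [0.4458 0.319 ]
handle top corners [array([0.4672, 0.3394]), array([0.4775, 0.318 ]), array([0.4655, 0.3138]), array([0.4552, 0.333 ])]
slot [array([ 0.6643, -0.003 ]), array([ 0.5015, -0.016 ]), array([ 0.6653, -0.0179]), array([ 0.5038, -0.0293])]
lips [array([0.6632, 0.0324]), array([0.4992, 0.0193]), array([ 0.671 , -0.0548]), array([ 0.5067, -0.0672])]
ledge [array([0.5002, 0.0205]), array([0.4119, 0.0139]), array([ 0.4199, -0.0764]), array([ 0.5078, -0.0689])]
ring [ 0.585  -0.0182] shank end vis [ 0.6319 -0.0135]
((586.0880126953125, -7.95318603515625), (170.2676239013672, 121.61268615722656), 1.8839118480682373) 0.03994225880881275
((468.0290222167969, 328.7284240722656), (65.43877410888672, 66.6729965209961), 11.950201988220215) 0.13487459433858412
[[0.4786 0.3249 0.1973]
 [0.4784 0.3226 0.1978]
 [0.4785 0.3206 0.1971]
 [0.4763 0.3288 0.1991]
 [0.4766 0.3274 0.196 ]
 [0.4763 0.3247 0.1981]
 [0.4762 0.3225 0.1981]
 [0.4763 0.320
[... 2430 characters left out ...]
66]
 [0.4644 0.317  0.1655]
 [0.4648 0.3158 0.1613]
 [0.4592 0.3375 0.198 ]
 [0.4589 0.3346 0.2008]
 [0.4592 0.3333 0.1975]
 [0.4591 0.3311 0.1974]
 [0.4591 0.329  0.1972]
 [0.4596 0.328  0.1927]
 [0.4602 0.3273 0.1867]
 [0.4603 0.3256 0.1847]
 [0.461  0.3251 0.1782]
 [0.4618 0.3247 0.1706]
 [0.4616 0.3222 0.1719]
 [0.4622 0.3212 0.1666]
 [0.4627 0.3203 0.161 ]
 [0.4571 0.3355 0.1971]
 [0.4573 0.3339 0.195 ]
 [0.4575 0.3324 0.1923]
 [0.458  0.3314 0.1877]
 [0.4582 0.3299 0.1851]
 [0.4592 0.3301 0.1756]
 [0.4591 0.3279 0.1756]
 [0.4598 0.3274 0.1687]
 [0.4602 0.3261 0.165 ]
 [0.4566 0.3356 0.1801]
 [0.4568 0.3339 0.1781]
 [0.4573 0.333  0.1729]
 [0.4576 0.3317 0.1693]
 [0.458  0.3304 0.1654]]
```

Request:
jog_arm([
  {"dx":0.44,"dy":0.78,"dz":0,"twist":0.4},
  {"dx":0.88,"dy":1.57,"dz":0,"twist":0.8},
  {"dx":1.32,"dy":2.35,"dz":0,"twist":1.2},
  {"dx":1.76,"dy":3.14,"dz":0,"twist":1.6},
  {"dx":2.2,"dy":3.92,"dz":0,"twist":2.0},
], gripper=0)

```text
t: 0.78
tool_pos: [0.4141, -0.3205, 0.2301]
tool_rot: [-2.88, -1.25, 0.001]
contact_force: [1.3, -0.5, -0.5]
opening: 0.0854
```

Request:
jog_arm([
  {"dx":0.44,"dy":0.78,"twist":0.4},
  {"dx":0.88,"dy":1.57,"twist":0.8},
  {"dx":1.32,"dy":2.35,"twist":1.2},
  {"dx":1.76,"dy":3.14,"twist":1.3},
  {"dx":2.2,"dy":3.9,"dz":-0.1,"twist":1.3},
])

```text
validation failed for argument at $.st...
```

```bash
python3 - <<'E'
from station import ctrl
from h import *
w=snap(ctrl,"wrist","wrist1"); o=ctrl.get_obs(); print(o["t"],o["tool_pos"],o["tool_rot"],np.round(w["extrinsics"],4).tolist())
print(proj(w,[[.585,-.018,.015],[.577,-.0178,.04]]))
E
```

```text
0.825 [ 0.41658672 -0.3155938   0.22999071] [-2.87333611 -1.25806429 -0.00511848] [[0.7308, -0.6494, -0.21, 0.4678], [-0.6825, -0.6964, -0.2217, -0.2631], [-0.0023, 0.3053, -0.9522, 0.3724], [0.0, 0.0, 0.0, 1.0]]
[[ 162.40132217 -302.37834193]
 [ 141.94219162 -330.69692496]]
```

View pics/wrist1.png

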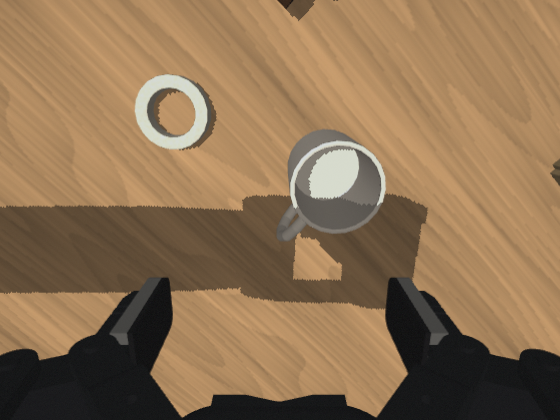

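The call was refused because every key seems to be required, so the arm didn't move. The picture only shows the tape at (172,112) and the mug at (335,185). I'll send the move again with all the keys.

Request:
jog_arm([
  {"dx":0.44,"dy":0.78,"dz":0,"twist":0.4},
  {"dx":0.88,"dy":1.57,"dz":0,"twist":0.8},
  {"dx":1.32,"dy":2.35,"dz":0,"twist":1.2},
  {"dx":1.76,"dy":3.14,"dz":0,"twist":1.3},
  {"dx":2.15,"dy":3.83,"dz":-0.1,"twist":1.3},
])

```text
t: 1.45
tool_pos: [0.5465, -0.0842, 0.2243]
tool_rot: [-2.712, -1.576, -0.005]
contact_force: [-0.2, -0.6, -0.2]
opening: 0.0853
```

```bash
python3 - <<'E'
from station import ctrl
from h import *
w=snap(ctrl,"wrist","wrist2"); o=ctrl.get_obs(); print(o["t"],o["tool_pos"],o["tool_rot"],o["dq"],np.round(w["extrinsics"],4).tolist())
print(proj(w,[[.585,-.018,.015],[.577,-.0178,.04]]))
E
```

```text
1.5 [ 0.54760889 -0.07981112  0.22291695] [-2.7060962  -1.5789869  -0.00852749] [-0.06864981 -0.01989138  0.03273147 -0.05113529  0.03313532 -0.12281817] [[0.8691, -0.471, -0.1508, 0.5852], [-0.4946, -0.8293, -0.2601, -0.0166], [-0.0025, 0.3006, -0.9537, 0.367], [0.0, 0.0, 0.0, 1.0]]
[[280.10994756  93.5786413 ]
 [271.80132271  98.38725532]]
```

View pics/wrist2.png

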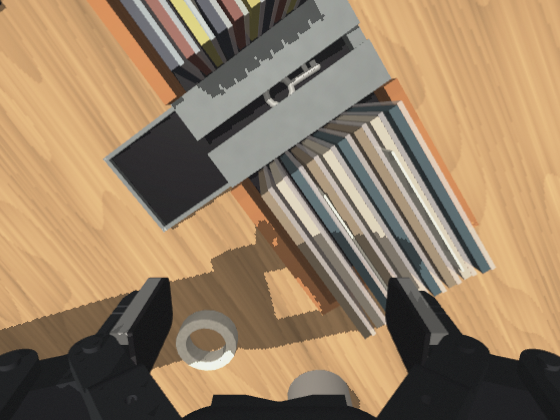

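The wrist view shows the ring through the slot at about (279,94), with the shank running to (318,66) and the ledge at (170,170).

```bash
python3 - <<'E'
from station import ctrl
from h import *
w=snap(ctrl,"wrist","wrist3"); o=ctrl.get_obs(); print(o["t"],o["tool_pos"],o["dq"])
crop(w,225,30,140,100,5,"pics/c4.png"); crop(w,100,20,300,220,2.6,"pics/c5.png")
P=cloud(w)
m=(P[...,2]>.034)&(P[...,2]<.046); vs,us=np.where(m)
Q=P[vs,us]; s=(abs(Q[:,0]-.58)<.12)&(abs(Q[:,1]+.018)<.043);Q=Q[s]
print(len(Q),np.median(Q[:,2]))
# ledge floor
E
```

```text
1.55 [ 0.54636572 -0.08226206  0.22285339] [-0.06263192 -0.01813136  0.0123709  -0.04882525  0.01487888 -0.04222251]
16939 0.03963989353242514
```

View pics/c4.png

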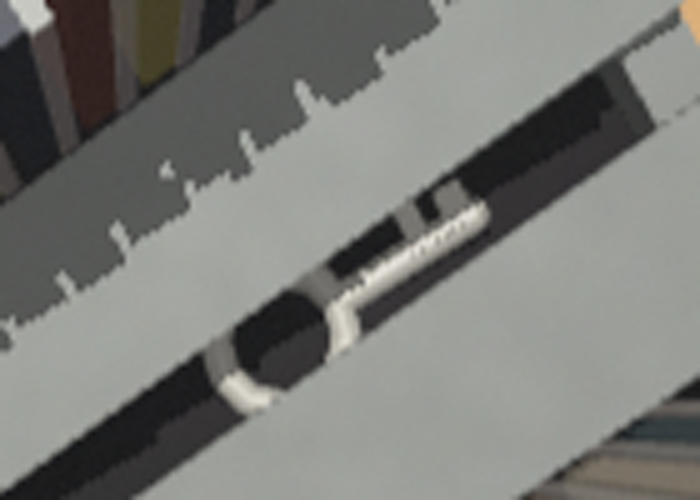

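View pics/c5.png

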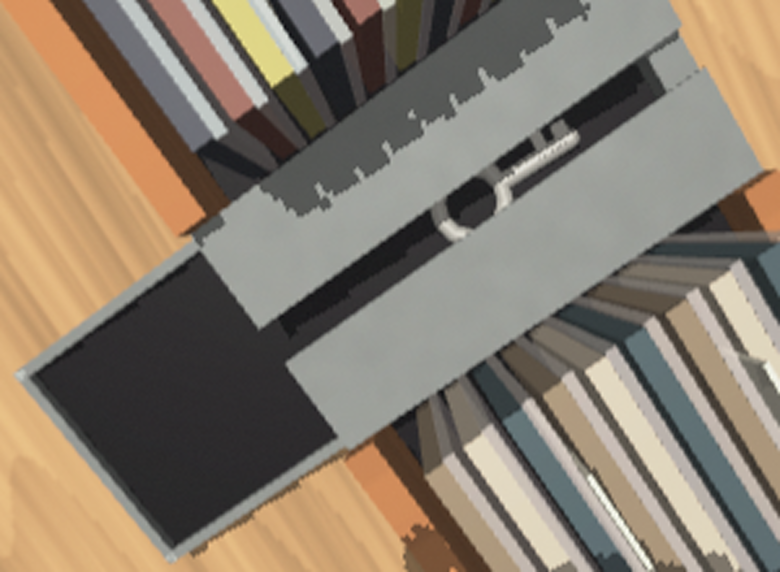

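```bash
python3 - <<'E'
from h import *
np.set_printoptions(precision=4,suppress=True)
w=load("wrist3")
def c4(u,v,z): return ray(w,225+(u+.5)/5-.5,30+(v+.5)/5-.5,z)[:2]
def c5(u,v,z): return ray(w,100+(u+.5)/2.6-.5,20+(v+.5)/2.6-.5,z)[:2]
print("slot mouth corners",c5(260,328,.04),c5(288,360,.04))
print("slot edges c4 upper lip",c4(0,497,.04),c4(560,93,.04),"lower",c4(135,497,.04),c4(655,130,.04))
print("lips outer mouth",c5(338,437,.04),"far",c5(705,70,.04),c5(765,172,.04))
print("ring c",c4(285,345,.015),"tail",c4(485,215,.015))
# overlay
yaw=np.radians(4.45); O=np.array([.577,-.0178]); R=np.array([[np.cos(yaw),-np.sin(yaw)],[np.sin(yaw),np.cos(yaw)]])
def U(p): return (R.T@(np.array(p)-O))*1000
for a in [c4(285,345,.015),c4(485,215,.015)]: print("unit",U(a))
# automatic edges: sample lines
v=w["frame"].astype(float).mean(2)
for name,pts in {"mouthL":c5(260,328,.04),"mouthR":c5(288,360,.04),"uL1":c4(0,497,.04),"uL2":c4(560,93,.04),"lo1":c4(135,497,.04),"lo2":c4(655,130,.04),"farR":c5(705,70,.04),"farRo":c5(765,172,.04),"mRo":c5(338,437,.04)}.items(): print(name,U(pts))
E
```

```text
slot mouth corners [ 0.5032 -0.016 ] [ 0.5056 -0.0297]
slot edges c4 upper lip [ 0.5298 -0.0144] [ 0.6428 -0.0045] lower [ 0.5501 -0.0258] [ 0.6538 -0.017 ]
lips outer mouth [ 0.5062 -0.061 ] far [ 0.6674 -0.017 ] [ 0.6713 -0.0538]
ring c [ 0.5849 -0.0169] tail [ 0.6266 -0.0151]
unit [7.9007 0.2387]
unit [49.6628 -1.189 ]
mouthL [-73.4635   7.5376]
mouthR [-72.1529  -6.3507]
uL1 [-46.7766   7.0514]
uL2 [66.6557  8.1763]
lo1 [-27.4208  -5.9257]
lo2 [76.5914 -5.2022]
farR [90.1886 -6.2605]
farRo [ 91.2076 -43.1596]
mRo [-73.9151 -37.5614]
```

Request:
jog_arm([
  {"dx":-0.15,"dy":0.76,"dz":0.3,"twist":0.8},
  {"dx":-0.3,"dy":1.52,"dz":0.6,"twist":1.7},
  {"dx":-0.45,"dy":2.28,"dz":0.95,"twist":2.6},
  {"dx":-0.6,"dy":3.04,"dz":0.95,"twist":3.5},
  {"dx":-0.75,"dy":3.8,"dz":0.95,"twist":4.4},
])

```text
t: 2.17
tool_pos: [0.5011, 0.1463, 0.2802]
tool_rot: [-1.912, -2.484, 0.0]
contact_force: [0.2, 0.5, 0.5]
opening: 0.0853
```

Request:
jog_arm([
  {"dx":-0.15,"dy":0.76,"dz":0,"twist":0.7},
  {"dx":-0.3,"dy":1.52,"dz":0,"twist":1.1},
  {"dx":-0.45,"dy":2.1,"dz":0,"twist":1.1},
])

```text
t: 2.55
tool_pos: [0.4737, 0.2731, 0.28]
tool_rot: [-1.665, -2.656, 0.002]
contact_force: [0.4, 1.2, 0.0]
opening: 0.0852
```

```bash
python3 - <<'E'
from station import ctrl
from h import *
w=snap(ctrl,"wrist","wrist4"); o=ctrl.get_obs(); print(o["t"],o["tool_pos"],o["tool_rot"],o["q"],o["dq"])
E
```

```text
2.6 [0.47252963 0.27621633 0.27994854] [-1.66023044e+00 -2.65601791e+00 -9.56011675e-04] [ 0.38888903 -0.15509535  1.73269258  0.00796739  1.56897099 -0.06462431] [-0.05619363 -0.01377089  0.01645668 -0.04052247  0.01070501 -0.09260575]
```

View pics/wrist4.png

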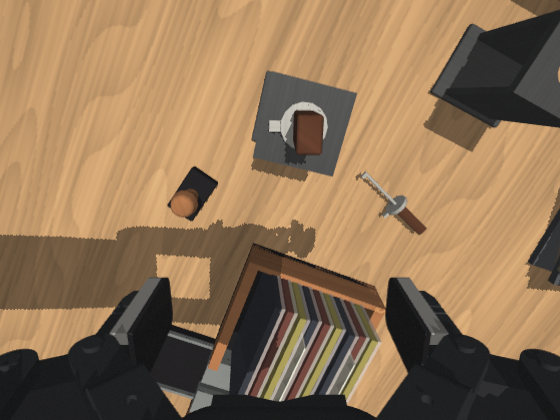

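The wrist view shows the handle top at about (310,125) with its tab at (274,126), already nearly in line with the jaws.

```bash
python3 - <<'E'
from station import ctrl
from h import *
np.set_printoptions(precision=4,suppress=True)
w=load("wrist4"); crop(w,240,60,130,130,5,"pics/c6.png")
P=cloud(w)
vs,us=np.where((P[...,2]>.194)&(P[...,2]<.212)); s=(us>250)&(us<360)&(vs>60)&(vs<190)
Q=P[vs[s],us[s]]; r=cv2.minAreaRect(Q[:,:2].astype(np.float32)*1000); print("handle",r,np.median(Q[:,2]),s.sum())
vs,us=np.where((P[...,2]>.128)&(P[...,2]<.138)); s=(us>240)&(us<360)&(vs>60)&(vs<190)
Q=P[vs[s],us[s]]; print("plate",cv2.minAreaRect(Q[:,:2].astype(np.float32)*1000),np.median(Q[:,2]))
vs,us=np.where((P[...,2]>.1385)&(P[...,2]<.146)); s=(us>240)&(us<360)&(vs>60)&(vs<190)
Q=P[vs[s],us[s]]; print("collar",Q[:,:2].min(0),Q[:,:2].max(0),len(Q))
E
```

```text
handle ((466.6621398925781, 329.32769775390625), (16.051660537719727, 24.664966583251953), 24.743032455444336) 0.1985549819355393 1095
plate ((466.75018310546875, 329.3735046386719), (65.47395324707031, 65.71868896484375), 12.258769989013672) 0.13466834507954367
collar [0.4415 0.3115] [0.4845 0.3473] 868
```

View pics/c6.png

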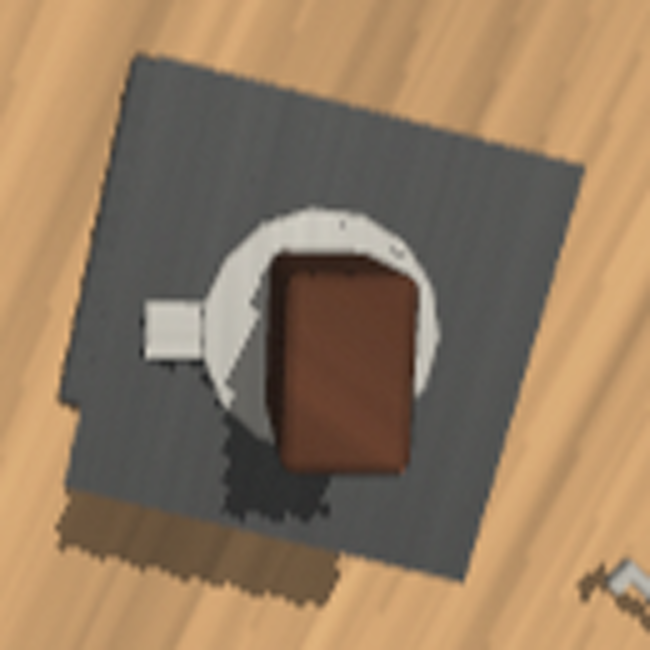

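Request:
jog_arm([
  {"dx":-0.1,"dy":0.885,"dz":0,"twist":-0.13},
  {"dx":-0.1,"dy":0.885,"dz":-0.3,"twist":-0.13},
  {"dx":-0.1,"dy":0.885,"dz":-0.6,"twist":-0.13},
])

```text
t: 2.98
tool_pos: [0.4666, 0.3285, 0.2425]
tool_rot: [-1.691, -2.637, 0.001]
contact_force: [0.8, 0.5, -0.8]
opening: 0.0855
```

Request:
jog_arm([
  {"dx":0,"dy":0.013,"dz":-0.5,"twist":0},
  {"dx":0,"dy":0.013,"dz":-1.0,"twist":0},
  {"dx":0,"dy":0.013,"dz":-1.37,"twist":0},
  {"dx":0,"dy":0.013,"dz":-1.37,"twist":0},
])

```text
t: 3.48
tool_pos: [0.4651, 0.3268, 0.1567]
tool_rot: [-1.691, -2.633, 0.01]
contact_force: [0.1, -1.1, 0.6]
opening: 0.0854
```

Request:
jog_arm([
  {"dx":0,"dy":0,"dz":0,"twist":0},
  {"dx":0,"dy":0,"dz":0,"twist":0},
  {"dx":0,"dy":0,"dz":0,"twist":0},
  {"dx":0,"dy":0,"dz":0,"twist":0},
  {"dx":0,"dy":0,"dz":0,"twist":0},
], gripper=255, newtons=100)

```text
t: 4.1
tool_pos: [0.4658, 0.3271, 0.1578]
tool_rot: [-1.692, -2.634, 0.007]
contact_force: [0.1, 0.7, 3.4]
opening: 0.0148
```

Request:
jog_arm([
  {"dx":0,"dy":0,"dz":0.2,"twist":0},
  {"dx":0,"dy":0,"dz":0.6,"twist":0},
  {"dx":0,"dy":0,"dz":1.2,"twist":0},
  {"dx":0,"dy":0,"dz":1.9,"twist":0},
  {"dx":0,"dy":0,"dz":2.4,"twist":0},
])

```text
t: 4.72
tool_pos: [0.4658, 0.3273, 0.3043]
tool_rot: [-1.692, -2.635, 0.005]
contact_force: [-0.1, -0.3, -1.4]
opening: 0.0149
```

Request:
jog_arm([
  {"dx":0,"dy":0,"dz":0.1,"twist":0},
  {"dx":0,"dy":0,"dz":0.1,"twist":0},
])

```text
t: 4.97
tool_pos: [0.4657, 0.3273, 0.3101]
tool_rot: [-1.692, -2.635, 0.005]
contact_force: [-0.6, -0.1, -1.5]
opening: 0.0147
```

```bash
python3 - <<'E'
from station import ctrl
from h import *
w=snap(ctrl,"wrist","wrist5"); s=snap(ctrl,"side","side5");t=snap(ctrl,"top","top5");o=ctrl.get_obs(); print(o["t"],o["tool_pos"],o["tool_rot"],o["contact_force"],o["opening"])
print(proj(s,[[.466,.328,.3],[.466,.328,.2]]))
crop(s,240,120,110,150,4,"pics/c7.png")
E
```

```text
5.125 [0.4651121  0.32690698 0.30805803] [-1.69112475 -2.63324597  0.00956054] [-0.51562035 -0.01657424 -1.49001225] 0.014983194210161923
[[289.46219934 199.17853757]
 [287.79803855 241.99260864]]
```

View pics/c7.png

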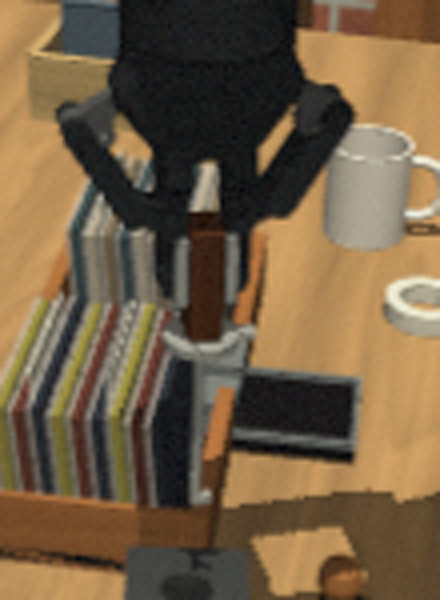

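View pics/wrist5.png

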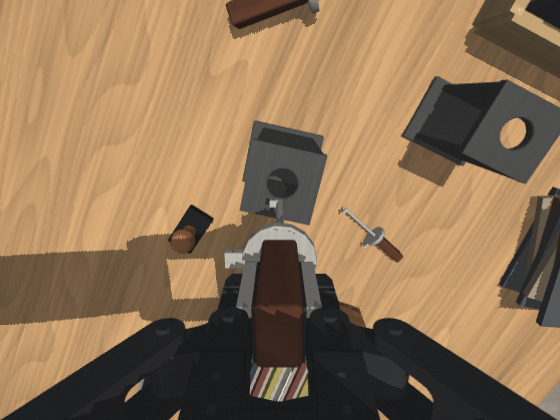

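```bash
python3 - <<'E'
from h import *
np.set_printoptions(precision=4,suppress=True)
s=load("side5");w=load("wrist5");t=load("top5")
ax=np.array([.4658,.3282]); d=np.array([np.cos(np.radians(24.7)),np.sin(np.radians(24.7))])
for L in [0,72,80,90,100,105,110]:
    z=.2853-L/1000
    print(L,proj(s,[[*ax,z],[*(ax-.0075*d),z]]).round(1).tolist(),proj(w,[[*ax,z],[*(ax-.0075*d),z]]).round(1).tolist(),proj(t,[[*ax,z]]).round(1).tolist())
crop(w,220,150,120,100,6,"pics/c8.png"); crop(s,260,190,70,70,10,"pics/c9.png")
E
```

```text
0 [[289.3, 205.9], [293.2, 205.6]] [[279.5, 256.2], [264.3, 256.1]] [[164.0, 227.9]]
72 [[288.1, 236.7], [291.8, 236.3]] [[280.1, 211.6], [269.1, 211.6]] [[173.5, 232.1]]
80 [[288.0, 239.9], [291.6, 239.6]] [[280.2, 208.1], [269.5, 208.1]] [[174.5, 232.5]]
90 [[287.8, 243.9], [291.5, 243.6]] [[280.2, 204.0], [269.9, 204.0]] [[175.6, 233.0]]
100 [[287.6, 247.9], [291.3, 247.5]] [[280.3, 200.2], [270.3, 200.2]] [[176.8, 233.5]]
105 [[287.6, 249.8], [291.2, 249.4]] [[280.3, 198.4], [270.5, 198.4]] [[177.4, 233.8]]
110 [[287.5, 251.7], [291.1, 251.4]] [[280.4, 196.7], [270.7, 196.7]] [[177.9, 234.0]]
```

View pics/c8.png

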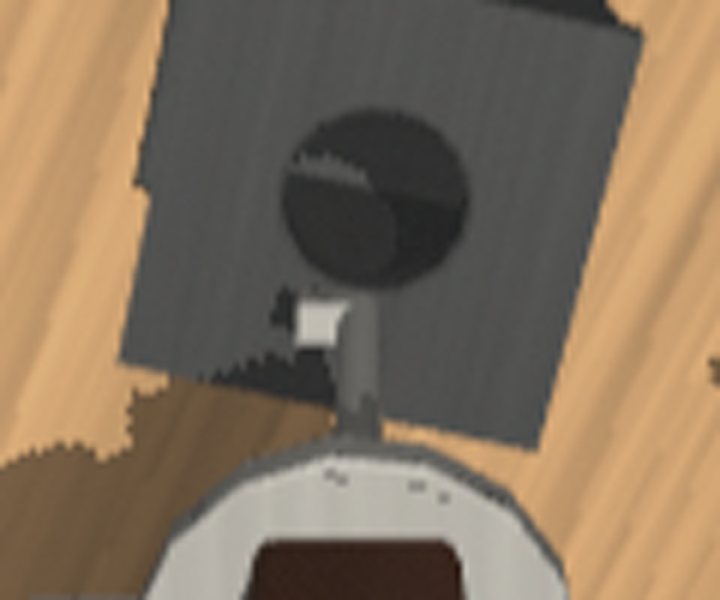

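View pics/c9.png

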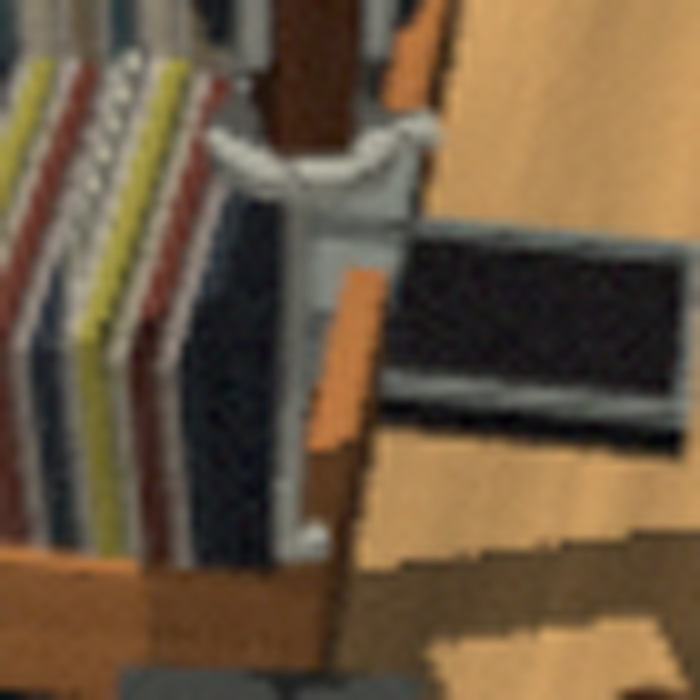

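The wrist view shows the toe at (273,204) and the side view at (291,245). Both put the blade end about 93 mm below the collar. Next I carry the pick over the slot.

Request:
jog_arm([
  {"dx":0.2,"dy":-0.57,"dz":0,"twist":-0.2},
  {"dx":0.45,"dy":-1.27,"dz":0,"twist":-0.5},
  {"dx":0.7,"dy":-1.98,"dz":0,"twist":-0.8},
  {"dx":0.95,"dy":-2.69,"dz":0,"twist":-1.1},
  {"dx":1.2,"dy":-3.4,"dz":0,"twist":-1.4},
])

```text
t: 5.75
tool_pos: [0.5368, 0.1215, 0.3062]
tool_rot: [-2.0, -2.404, 0.01]
contact_force: [-0.0, -0.1, -1.8]
opening: 0.0149
```

Request:
jog_arm([
  {"dx":0.23,"dy":-0.65,"dz":0,"twist":-0.3},
  {"dx":0.46,"dy":-1.3,"dz":0,"twist":-0.6},
  {"dx":0.64,"dy":-1.82,"dz":0,"twist":-0.6},
  {"dx":0.75,"dy":-2.1,"dz":0,"twist":-0.6},
])

```text
t: 6.25
tool_pos: [0.5816, -0.0059, 0.3044]
tool_rot: [-2.123, -2.292, 0.011]
contact_force: [0.9, -0.0, -2.2]
opening: 0.015
```

Request:
jog_arm([
  {"dx":0.1,"dy":-0.19,"dz":0,"twist":0.03},
  {"dx":0.1,"dy":-0.19,"dz":-0.3,"twist":0.03},
  {"dx":0.1,"dy":-0.19,"dz":-0.9,"twist":0.03},
  {"dx":0.1,"dy":-0.19,"dz":-1.4,"twist":0.03},
  {"dx":0.1,"dy":-0.19,"dz":-1.8,"twist":0.03},
])

```text
t: 6.88
tool_pos: [0.5861, -0.0158, 0.1932]
tool_rot: [-2.113, -2.297, 0.014]
contact_force: [-0.1, 0.1, -0.8]
opening: 0.0149
```

Request:
jog_arm([
  {"dx":0,"dy":0,"dz":0,"twist":0},
  {"dx":0,"dy":0,"dz":0,"twist":0},
])

```text
t: 7.12
tool_pos: [0.5859, -0.015, 0.1931]
tool_rot: [-2.111, -2.298, 0.014]
contact_force: [0.1, -0.3, -1.0]
opening: 0.0149
```

```bash
python3 - <<'E'
from station import ctrl
from h import *
w=snap(ctrl,"wrist","wrist6"); s=snap(ctrl,"side","side6");t=snap(ctrl,"top","top6");o=ctrl.get_obs(); print(o["t"],o["tool_pos"],o["tool_rot"],o["contact_force"],o["wrist_torque"],o["opening"])
crop(w,200,110,180,150,4,"pics/c10.png"); crop(t,290,140,80,80,8,"pics/c11.png"); crop(s,220,140,110,110,6,"pics/c12.png")
E
```

```text
7.275 [ 0.58688061 -0.01563749  0.19473447] [-2.11375115 -2.2990463   0.01137474] [ 0.24657453 -0.19781042 -0.48108593] [ 0.03042179 -0.02917422 -0.01113641] 0.014846029864663216
```

View pics/c10.png

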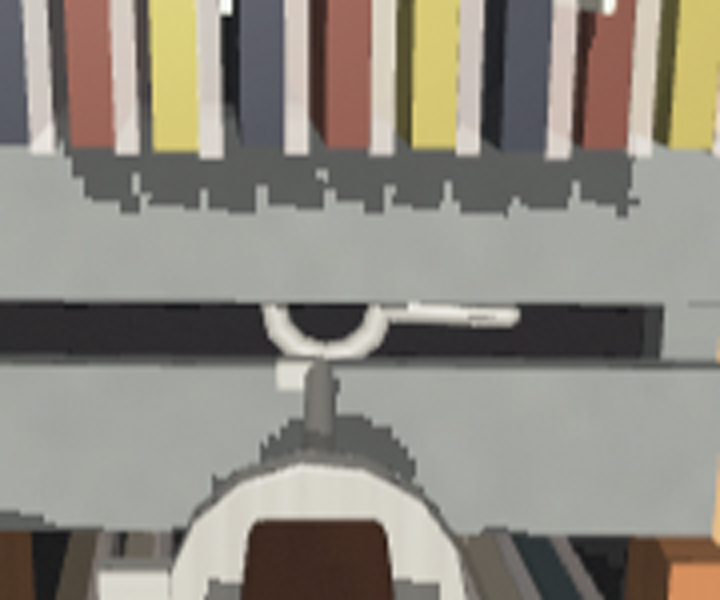

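View pics/c11.png

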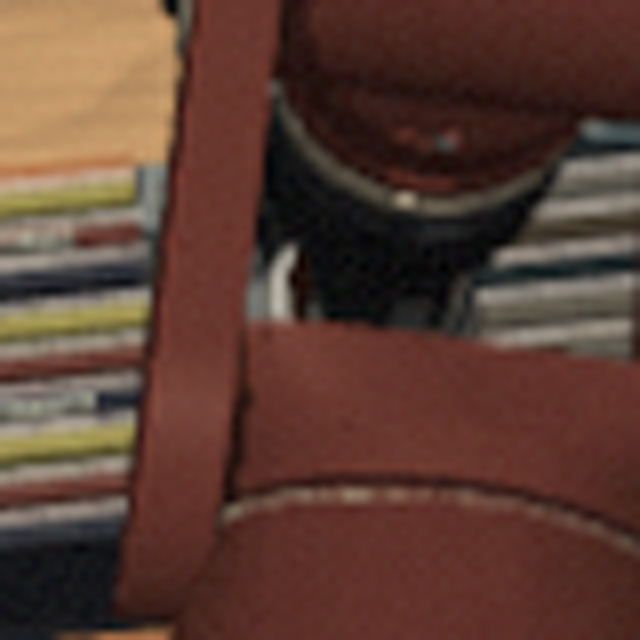

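View pics/c12.png

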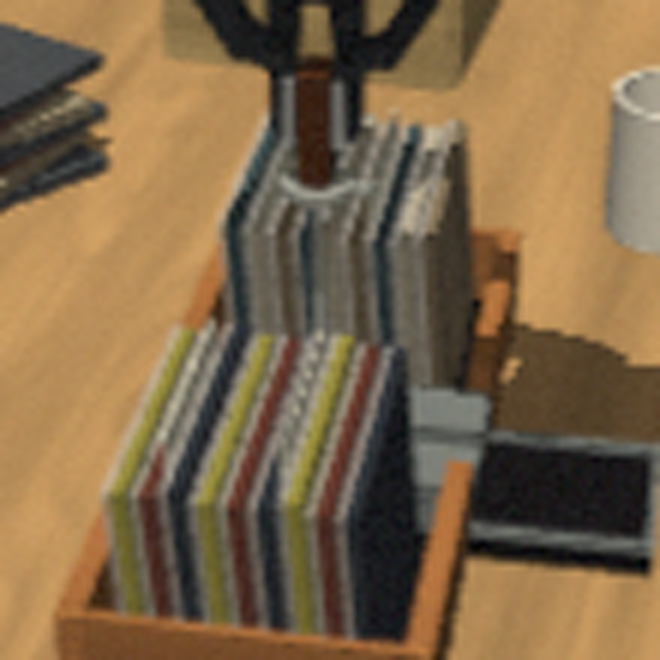

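```bash
python3 - <<'E'
from h import *
np.set_printoptions(precision=4,suppress=True)
w=load("wrist6")
def c(u,v,z): return ray(w,200+(u+.5)/4-.5,110+(v+.5)/4-.5,z)
print("ringL,R",c(264,315,.015),c(388,320,.015))
print("ring bottom arc outer",c(328,358,.015))
print("slot edges z.04 far",c(0,302,.04),c(660,304,.04),"near",c(0,362,.04),c(700,362,.04))
zt=.0785
for zt in [.075,.0785,.082]:
  print(zt,"blade axis bottom/toe",c(320,375,zt),c(277,375,zt),c(335,375,zt))
print("collar ext at .17: ",c(172,580,.193-.1578+.141), c(468,580,.193-.1578+.141))
E
```

```text
ringL,R [ 0.5711 -0.0194  0.015 ] [ 0.5987 -0.018   0.015 ]
ring bottom arc outer [ 0.5861 -0.028   0.015 ]
slot edges z.04 far [ 0.5176 -0.0152  0.04  ] [ 0.6523 -0.0034  0.04  ] near [ 0.5178 -0.0281  0.04  ] [ 0.6623 -0.0148  0.04  ]
0.075 blade axis bottom/toe [ 0.5843 -0.0145  0.075 ] [ 0.5764 -0.0152  0.075 ] [ 0.587  -0.0142  0.075 ]
0.0785 blade axis bottom/toe [ 0.5842 -0.0135  0.0785] [ 0.5765 -0.0142  0.0785] [ 0.5869 -0.0132  0.0785]
0.082 blade axis bottom/toe [ 0.5842 -0.0124  0.082 ] [ 0.5766 -0.0131  0.082 ] [ 0.5869 -0.0122  0.082 ]
collar ext at .17:  [ 0.5684 -0.0113  0.1762] [ 0.603  -0.0081  0.1762]
```

The wrist view shows the slot level in the picture. The ring is at c10 (326,305) and the toe and blade at (277–335,375). The ring lies about 2.5 mm towards +y of the slot centre, so the axis needs about +2.7 mm in x.

Request:
jog_arm([
  {"dx":0.03,"dy":-0.013,"dz":-0.1,"twist":0},
  {"dx":0.04,"dy":-0.013,"dz":-0.3,"twist":0},
  {"dx":0.04,"dy":-0.013,"dz":-0.48,"twist":0},
  {"dx":0.04,"dy":-0.013,"dz":-0.48,"twist":0},
])

```text
t: 7.78
tool_pos: [0.5881, -0.0163, 0.1637]
tool_rot: [-2.112, -2.297, 0.015]
contact_force: [-0.3, -0.9, -0.7]
opening: 0.0148
```

```bash
python3 - <<'E'
from station import ctrl
from h import *
np.set_printoptions(precision=4,suppress=True)
w=snap(ctrl,"wrist","wrist7"); 
o=ctrl.get_obs(); print(o["t"],o["tool_pos"],o["tool_rot"],o["contact_force"],o["wrist_torque"])
for i in range(3):
    w2=ctrl.get_image("wrist"); print(ctrl.get_obs()["tool_pos"],w2["extrinsics"][:3,3])
crop(w,230,130,120,100,6,"pics/c13.png")
E
```

```text
7.825 [ 0.5886 -0.0163  0.1647] [-2.1127 -2.2977  0.0132] [ 0.4231  0.1278 -0.3634] [-0.0051 -0.0362  0.0314]
[ 0.5891 -0.0164  0.1655] [0.5851 0.061  0.3077]
[ 0.5894 -0.0165  0.166 ] [0.5853 0.0609 0.3085]
[ 0.5896 -0.0165  0.1663] [0.5855 0.0609 0.309 ]
```

View pics/c13.png

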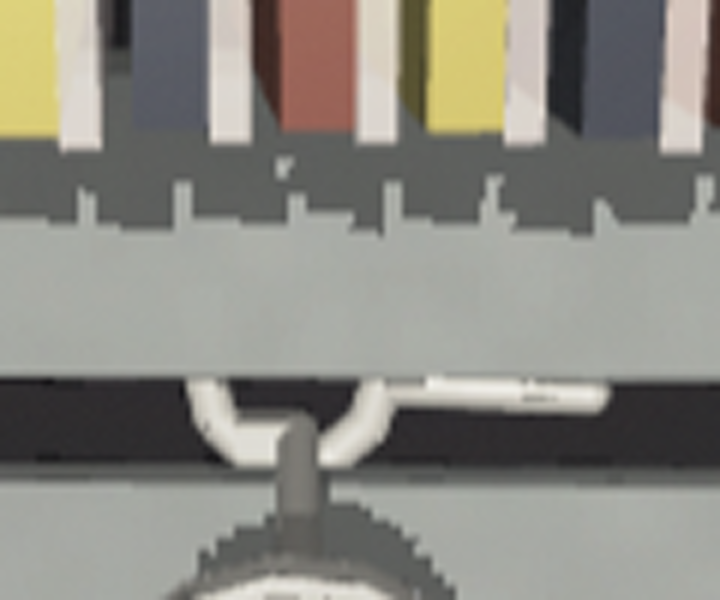

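```bash
python3 - <<'E'
from h import *
np.set_printoptions(precision=4,suppress=True)
w=load("wrist7")
def c(u,v,z): return ray(w,230+(u+.5)/6-.5,130+(v+.5)/6-.5,z)
print("ringL,R",c(188,385,.015),c(397,385,.015))
print("slot far/near at u=290",c(290,378,.04),c(290,468,.04), c(0,380,.04),c(719,378,.04))
for zt in [.046,.05]:
  print(zt,"blade axis,toeL",c(300,430,zt),c(238,430,zt),c(323,430,zt))
cv2.imwrite("pics/c14.png",cv2.resize(cv2.convertScaleAbs(w["frame"][180:215,255:305,::-1],alpha=1.0),None,fx=16,fy=16,interpolation=cv2.INTER_CUBIC))
E
```

```text
ringL,R [ 0.5707 -0.018   0.015 ] [ 0.5989 -0.0155  0.015 ]
slot far/near at u=290 [ 0.5844 -0.0092  0.04  ] [ 0.5854 -0.0208  0.04  ] [ 0.5485 -0.0127  0.04  ] [ 0.6371 -0.0044  0.04  ]
0.046 blade axis,toeL [ 0.5862 -0.0141  0.046 ] [ 0.5787 -0.0147  0.046 ] [ 0.589  -0.0138  0.046 ]
0.05 blade axis,toeL [ 0.5862 -0.0129  0.05  ] [ 0.5787 -0.0136  0.05  ] [ 0.5889 -0.0126  0.05  ]
```

View pics/c14.png

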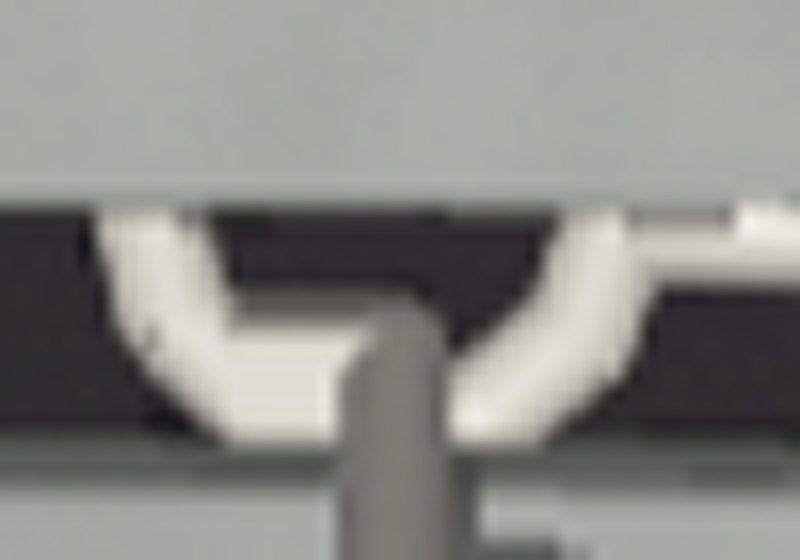

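```bash
python3 - <<'E'
from h import *
np.set_printoptions(precision=4,suppress=True)
w=load("wrist7")
def c(u,v,z): return ray(w,255+(u+.5)/16-.5,180+(v+.5)/16-.5,z)
for z in [.045,.048,.051]: print(z,c(405,298,z), "toe tip", c(232,300,z))
print("ring",c(98,215,.015),c(640,300,.015),"arc bottom?",c(380,440,.04),c(160,205,.04),c(600,205,.04))
print("inner ring at far line", c(205,215,.016), c(555,215,.016))
print("ring outer pts", [c(u,v,.016)[:2] for u,v in [(105,260),(125,330),(160,380),(215,435),(560,435),(620,360),(650,290)]])
pts=np.array([c(u,v,.016)[:2] for u,v in [(98,220),(105,260),(125,330),(160,380),(215,435),(560,435),(620,360),(650,290)]])
from scipy.optimize import least_squares
r=least_squares(lambda p:np.hypot(pts[:,0]-p[0],pts[:,1]-p[1])-.015,[.585,-.015]);print(r.x,r.fun*1000)
pin=np.array([c(u,v,.016)[:2] for u,v in [(205,215),(215,260),(235,300),(450,345),(510,310),(540,265),(555,215)]])
r=least_squares(lambda p:np.hypot(pin[:,0]-p[0],pin[:,1]-p[1])-.009,[.585,-.015]);print(r.x,r.fun*1000)
E
```

```text
0.045 [ 0.5862 -0.012   0.045 ] toe tip [ 0.5783 -0.0128  0.045 ]
0.048 [ 0.5862 -0.0111  0.048 ] toe tip [ 0.5784 -0.0119  0.048 ]
0.051 [ 0.5862 -0.0103  0.051 ] toe tip [ 0.5784 -0.0111  0.051 ]
ring [ 0.5704 -0.0174  0.015 ] [ 0.5983 -0.0194  0.015 ] arc bottom? [ 0.5856 -0.0204  0.04  ] [ 0.5745 -0.0099  0.04  ] [ 0.5948 -0.0081  0.04  ]
inner ring at far line [ 0.5759 -0.0166  0.016 ] [ 0.5935 -0.015   0.016 ]
ring outer pts [array([ 0.571 , -0.0194]), array([ 0.5723, -0.023 ]), array([ 0.5742, -0.0255]), array([ 0.5773, -0.0282]), array([ 0.5949, -0.0266]), array([ 0.5975, -0.0223]), array([ 0.5987, -0.0185])]
[ 0.5849 -0.0149] [-0.4254 -0.4176 -0.0236  0.0024  0.2925  0.3777 -0.3054 -0.6938]
[ 0.5845 -0.0147] [-0.1536  0.0119  0.2228 -0.2135  0.0827  0.0331  0.0328]
```

Request:
jog_arm([
  {"dx":0,"dy":-0.015,"dz":-0.03,"twist":0.02},
  {"dx":0,"dy":-0.015,"dz":-0.1,"twist":0.02},
  {"dx":0,"dy":-0.015,"dz":-0.18,"twist":0.02},
  {"dx":0,"dy":-0.015,"dz":-0.25,"twist":0.02},
  {"dx":0,"dy":-0.015,"dz":-0.25,"twist":0.02},
])

```text
t: 8.6
tool_pos: [0.5891, -0.0173, 0.1505]
tool_rot: [-2.109, -2.302, 0.012]
contact_force: [-0.1, -0.3, -1.9]
opening: 0.0146
```

```bash
python3 - <<'E'
from station import ctrl
from h import *
np.set_printoptions(precision=4,suppress=True)
w=snap(ctrl,"wrist","wrist8"); 
o=ctrl.get_obs(); print(o["t"],o["tool_pos"],o["tool_rot"],o["contact_force"],o["wrist_torque"])
cv2.imwrite("pics/c15.png",cv2.resize(w["frame"][170:215,245:315,::-1],None,fx=11,fy=11,interpolation=cv2.INTER_CUBIC))
E
```

```text
8.65 [ 0.5894 -0.0173  0.1509] [-2.1098 -2.3028  0.0114] [-0.4452  0.831  -1.9404] [ 0.0178 -0.002  -0.0276]
```

View pics/c15.png

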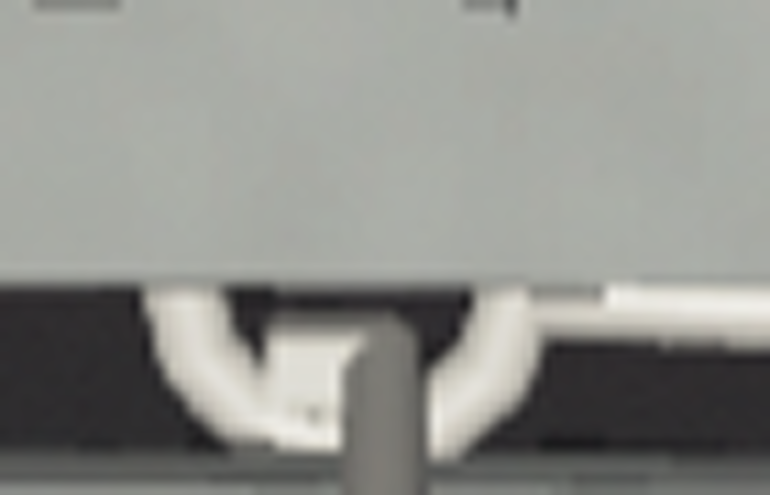

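Request:
jog_arm([
  {"dx":0,"dy":0.0,"dz":-0.06,"twist":0},
  {"dx":0,"dy":0,"dz":-0.12,"twist":0},
  {"dx":0,"dy":0,"dz":-0.18,"twist":0},
  {"dx":0,"dy":0,"dz":-0.21,"twist":0},
  {"dx":0,"dy":0,"dz":-0.21,"twist":0},
])

```text
t: 9.28
tool_pos: [0.5892, -0.0173, 0.1381]
tool_rot: [-2.11, -2.303, 0.012]
contact_force: [0.6, 0.6, -1.5]
opening: 0.015
```

```bash
python3 - <<'E'
from station import ctrl
from h import *
np.set_printoptions(precision=4,suppress=True)
w=snap(ctrl,"wrist","wrist9"); 
for i in range(3): 
  ctrl.get_image("wrist"); o=ctrl.get_obs(); print(o["t"],o["tool_pos"],o["contact_force"],o["wrist_torque"])
cv2.imwrite("pics/c16.png",cv2.resize(w["frame"][170:215,245:315,::-1],None,fx=11,fy=11,interpolation=cv2.INTER_CUBIC))
E
```

```text
9.375 [ 0.5894 -0.0173  0.1384] [-1.365  -0.4504 -0.8134] [-0.0343 -0.0843 -0.0052]
9.425 [ 0.5895 -0.0173  0.1385] [-0.3511 -0.3672 -0.416 ] [-0.0171 -0.0104 -0.0156]
9.475 [ 0.5895 -0.0174  0.1386] [ 0.8232 -0.2257 -0.6154] [-0.0259  0.0194 -0.01  ]
```

View pics/c16.png

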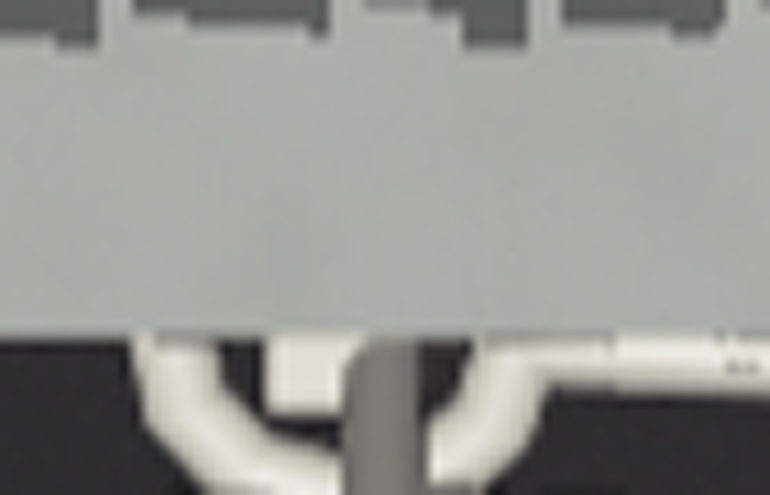

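Request:
jog_arm([
  {"dx":0,"dy":0.0,"dz":-0.02,"twist":0},
  {"dx":0,"dy":0,"dz":-0.04,"twist":0},
  {"dx":0,"dy":0,"dz":-0.06,"twist":0},
  {"dx":0,"dy":0,"dz":-0.06,"twist":0},
])

```text
t: 9.98
tool_pos: [0.5894, -0.0173, 0.1347]
tool_rot: [-2.11, -2.303, 0.011]
contact_force: [-0.6, -0.4, -1.0]
opening: 0.0155
```

Request:
jog_arm([
  {"dx":0,"dy":0.0,"dz":-0.02,"twist":0},
  {"dx":0,"dy":0,"dz":-0.03,"twist":0},
  {"dx":0,"dy":0,"dz":-0.03,"twist":0},
])

```text
t: 10.35
tool_pos: [0.5893, -0.0173, 0.1329]
tool_rot: [-2.11, -2.303, 0.012]
contact_force: [-0.3, -0.2, -1.3]
opening: 0.0144
```

Request:
jog_arm([
  {"dx":0,"dy":0.0,"dz":-0.015,"twist":0},
  {"dx":0,"dy":0,"dz":-0.02,"twist":0},
])

```text
t: 10.6
tool_pos: [0.5893, -0.0173, 0.1316]
tool_rot: [-2.11, -2.303, 0.012]
contact_force: [0.5, -1.0, -2.6]
opening: 0.015
```

Request:
jog_arm([
  {"dx":0,"dy":0.0,"dz":-0.015,"twist":0},
  {"dx":0,"dy":0,"dz":-0.02,"twist":0},
])

```text
t: 10.85
tool_pos: [0.5892, -0.0173, 0.1302]
tool_rot: [-2.11, -2.302, 0.012]
contact_force: [-0.3, 0.9, -0.9]
opening: 0.0149
```

Request:
jog_arm([
  {"dx":0,"dy":0.0,"dz":-0.01,"twist":0},
  {"dx":0,"dy":0,"dz":-0.015,"twist":0},
])

```text
t: 11.1
tool_pos: [0.5893, -0.0173, 0.1295]
tool_rot: [-2.11, -2.303, 0.012]
contact_force: [0.2, 0.5, -0.7]
opening: 0.015
```

```bash
python3 - <<'E'
from station import ctrl
from h import *
np.set_printoptions(precision=4,suppress=True)
w=snap(ctrl,"wrist","wrist10"); 
for i in range(3): 
  ctrl.get_image("wrist"); o=ctrl.get_obs(); print(o["t"],o["tool_pos"],o["contact_force"],o["wrist_torque"])
cv2.imwrite("pics/c17.png",cv2.resize(w["frame"][170:215,245:315,::-1],None,fx=11,fy=11,interpolation=cv2.INTER_CUBIC))
E
```

```text
11.2 [ 0.5893 -0.0173  0.1295] [-0.1281 -0.401  -0.6941] [0.0034 0.1212 0.0115]
11.25 [ 0.5892 -0.0173  0.1294] [-0.2594 -0.5369 -0.9575] [ 0.0158  0.018  -0.0042]
11.3 [ 0.5893 -0.0173  0.1295] [ 0.4283  0.6272 -0.3067] [ 0.0236  0.0761 -0.0341]
```

View pics/c17.png

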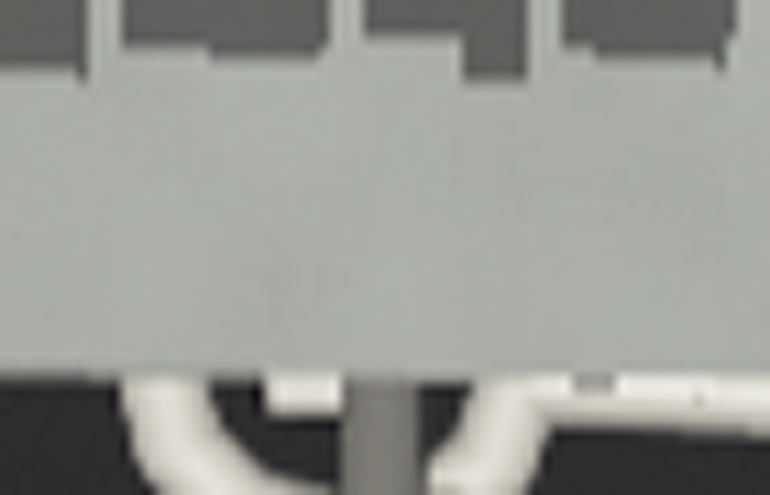

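Request:
jog_arm([
  {"dx":0,"dy":0.0,"dz":-0.01,"twist":0},
  {"dx":0,"dy":0,"dz":-0.015,"twist":0},
])

```text
t: 11.55
tool_pos: [0.5895, -0.0173, 0.1293]
tool_rot: [-2.11, -2.303, 0.011]
contact_force: [-1.8, -0.6, 4.3]
opening: 0.0152
```

Request:
jog_arm([
  {"dx":0,"dy":0.0,"dz":-0.01,"twist":0},
  {"dx":0,"dy":0,"dz":-0.015,"twist":0},
])

```text
t: 11.8
tool_pos: [0.5898, -0.0174, 0.1293]
tool_rot: [-2.11, -2.303, 0.011]
contact_force: [-2.3, 0.8, 6.9]
opening: 0.015
```

Request:
jog_arm([
  {"dx":0,"dy":0.0,"dz":-0.01,"twist":0},
  {"dx":0,"dy":0,"dz":-0.015,"twist":0},
])

```text
t: 12.05
tool_pos: [0.5899, -0.0174, 0.1293]
tool_rot: [-2.11, -2.303, 0.011]
contact_force: [-2.8, 0.0, 6.9]
opening: 0.0149
```

Floor contact is clean at TCP z 0.1293, with about 7 N. That makes the blade end about 94 mm below the collar, which agrees with the pictures. Next I raise 1 mm and drag.

Request:
jog_arm([
  {"dx":0,"dy":0,"dz":0.017,"twist":0},
  {"dx":-0.04,"dy":-0.003,"dz":0.017,"twist":0},
  {"dx":-0.08,"dy":-0.006,"dz":0.017,"twist":0},
  {"dx":-0.12,"dy":-0.01,"dz":0.017,"twist":0},
  {"dx":-0.16,"dy":-0.013,"dz":0.017,"twist":0},
])

```text
t: 12.68
tool_pos: [0.58, -0.0182, 0.1301]
tool_rot: [-2.11, -2.303, 0.011]
contact_force: [1.3, 1.0, -2.1]
opening: 0.0148
```

Request:
jog_arm([
  {"dx":-0.05,"dy":-0.004,"dz":0,"twist":0},
  {"dx":-0.1,"dy":-0.008,"dz":0,"twist":0},
  {"dx":-0.15,"dy":-0.012,"dz":0,"twist":0},
  {"dx":-0.2,"dy":-0.016,"dz":0,"twist":0},
  {"dx":-0.25,"dy":-0.02,"dz":0,"twist":0},
])

```text
t: 13.3
tool_pos: [0.5648, -0.0194, 0.1301]
tool_rot: [-2.11, -2.303, 0.011]
contact_force: [0.5, 0.1, -1.9]
opening: 0.0148
```

```bash
python3 - <<'E'
from station import ctrl
from h import *
np.set_printoptions(precision=4,suppress=True)
w=snap(ctrl,"wrist","wrist11"); o=ctrl.get_obs(); print(o["t"],o["tool_pos"],o["contact_force"],o["wrist_torque"])
crop(w,200,110,180,150,4,"pics/c18.png")
E
```

```text
13.35 [ 0.5645 -0.0194  0.1301] [-0.3763 -0.5335 -1.5975] [-0.0708 -0.0585  0.0878]
```

View pics/c18.png

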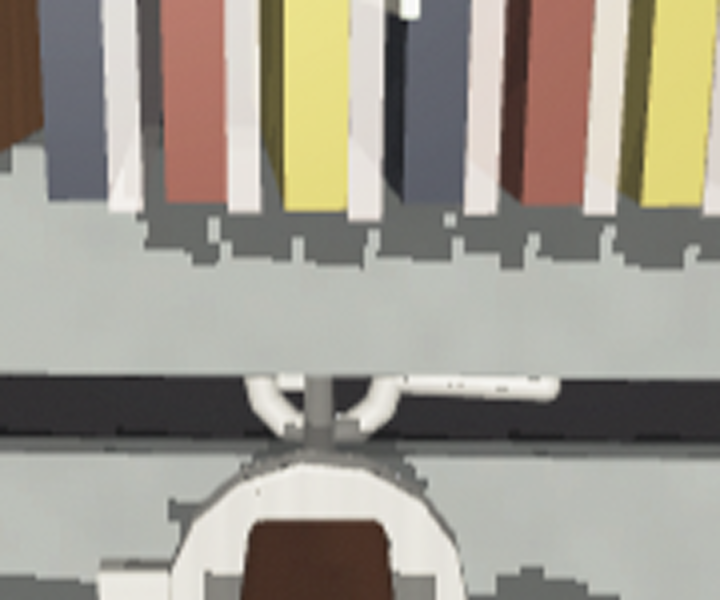

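The key is moving: the ring at c18 (322,400) is still around the blade.

Request:
jog_arm([
  {"dx":-0.07,"dy":-0.0055,"dz":0,"twist":0},
  {"dx":-0.14,"dy":-0.011,"dz":0,"twist":0},
  {"dx":-0.21,"dy":-0.017,"dz":0,"twist":0},
  {"dx":-0.28,"dy":-0.023,"dz":0,"twist":0},
  {"dx":-0.35,"dy":-0.029,"dz":0,"twist":0},
])

```text
t: 13.98
tool_pos: [0.5432, -0.0212, 0.1301]
tool_rot: [-2.11, -2.303, 0.011]
contact_force: [0.6, -0.4, -1.9]
opening: 0.015
```

Request:
jog_arm([
  {"dx":-0.05,"dy":-0.004,"dz":0,"twist":0},
  {"dx":-0.1,"dy":-0.008,"dz":0,"twist":0},
  {"dx":-0.15,"dy":-0.012,"dz":0,"twist":0},
  {"dx":-0.2,"dy":-0.016,"dz":0,"twist":0},
])

```text
t: 14.48
tool_pos: [0.5318, -0.0224, 0.1304]
tool_rot: [-2.111, -2.304, 0.01]
contact_force: [1.9, -0.5, -0.8]
opening: 0.0153
```

Request:
jog_arm([
  {"dx":-0.05,"dy":-0.004,"dz":0,"twist":0},
  {"dx":-0.1,"dy":-0.008,"dz":0,"twist":0},
  {"dx":-0.15,"dy":-0.012,"dz":0,"twist":0},
  {"dx":-0.2,"dy":-0.016,"dz":0,"twist":0},
  {"dx":-0.25,"dy":-0.02,"dz":0,"twist":0},
])

```text
t: 15.1
tool_pos: [0.5162, -0.0234, 0.1303]
tool_rot: [-2.11, -2.303, 0.01]
contact_force: [-0.5, -1.2, -0.6]
opening: 0.0151
```

```bash
python3 - <<'E'
from station import ctrl
from h import *
np.set_printoptions(precision=4,suppress=True)
w=snap(ctrl,"wrist","wrist12"); o=ctrl.get_obs(); print(o["t"],o["tool_pos"],o["tool_rot"],o["contact_force"],o["wrist_torque"])
crop(w,200,110,180,150,4,"pics/c19.png")
E
```

```text
15.15 [ 0.5158 -0.0232  0.1301] [-2.1099 -2.3028  0.0107] [-0.698  -0.4756 -0.9911] [-0.0804 -0.0868 -0.0033]
```

View pics/c19.png

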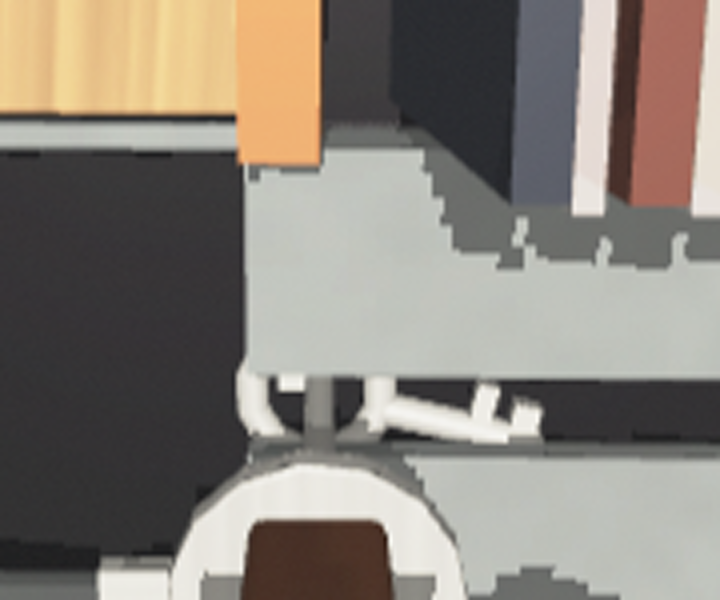

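The ring is past the clip: it spans c19 (238–395,400) and its leading edge is at the mouth. I keep dragging.

Request:
jog_arm([
  {"dx":-0.08,"dy":-0.0065,"dz":0,"twist":0},
  {"dx":-0.16,"dy":-0.013,"dz":0,"twist":0},
  {"dx":-0.24,"dy":-0.019,"dz":0,"twist":0},
  {"dx":-0.32,"dy":-0.026,"dz":0,"twist":0},
  {"dx":-0.4,"dy":-0.033,"dz":0,"twist":0},
])

```text
t: 15.78
tool_pos: [0.4914, -0.0252, 0.1301]
tool_rot: [-2.11, -2.303, 0.011]
contact_force: [0.5, 0.4, -2.1]
opening: 0.015
```

Request:
jog_arm([
  {"dx":-0.08,"dy":-0.0065,"dz":0,"twist":0},
  {"dx":-0.16,"dy":-0.013,"dz":0,"twist":0},
  {"dx":-0.24,"dy":-0.019,"dz":0,"twist":0},
  {"dx":-0.32,"dy":-0.026,"dz":0,"twist":0},
  {"dx":-0.4,"dy":-0.033,"dz":0,"twist":0},
])

```text
t: 16.4
tool_pos: [0.4671, -0.0272, 0.1301]
tool_rot: [-2.11, -2.303, 0.011]
contact_force: [0.7, 0.8, -1.0]
opening: 0.015
```

```bash
python3 - <<'E'
from station import ctrl
from h import *
np.set_printoptions(precision=4,suppress=True)
w=snap(ctrl,"wrist","wrist13"); o=ctrl.get_obs(); print(o["t"],o["tool_pos"],o["tool_rot"],o["contact_force"],o["wrist_torque"])
crop(w,200,110,180,150,4,"pics/c20.png")
E
```

```text
16.45 [ 0.4666 -0.0272  0.13  ] [-2.1096 -2.3024  0.0114] [ 0.2993  0.1038 -2.3614] [-0.0054 -0.0671  0.0168]
```

View pics/c20.png

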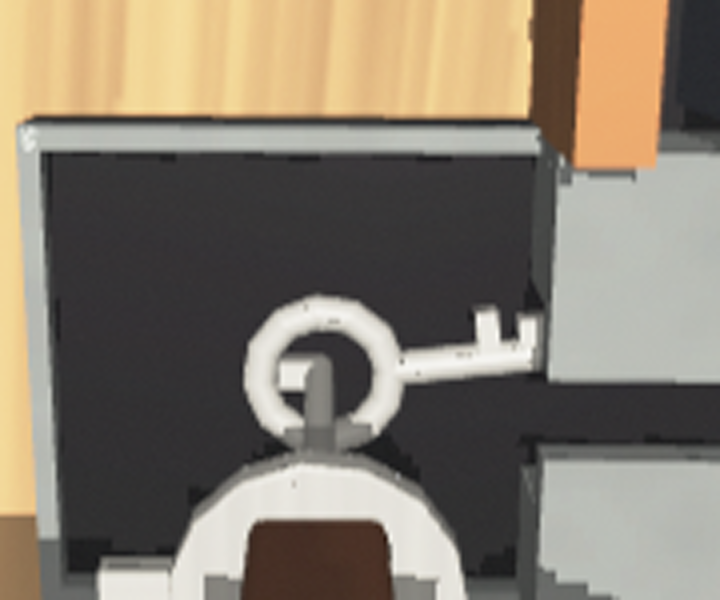

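The whole ring is out on the ledge at c20 (325,372), and the shank end is just at the mouth at (540,350). I drag about 16 mm more.

Request:
jog_arm([
  {"dx":-0.07,"dy":-0.0055,"dz":0,"twist":0},
  {"dx":-0.14,"dy":-0.011,"dz":0,"twist":0},
  {"dx":-0.21,"dy":-0.017,"dz":0,"twist":0},
  {"dx":-0.27,"dy":-0.022,"dz":0,"twist":0},
  {"dx":-0.27,"dy":-0.022,"dz":0,"twist":0},
])

```text
t: 17.08
tool_pos: [0.4501, -0.0285, 0.1299]
tool_rot: [-2.11, -2.302, 0.011]
contact_force: [0.6, 0.3, -0.7]
opening: 0.0146
```

```bash
python3 - <<'E'
from station import ctrl
from h import *
np.set_printoptions(precision=4,suppress=True)
w=snap(ctrl,"wrist","wrist14"); o=ctrl.get_obs(); print(o["t"],o["tool_pos"],o["tool_rot"],o["contact_force"],o["wrist_torque"])
crop(w,200,110,180,150,4,"pics/c21.png")
E
```

```text
17.125 [ 0.4503 -0.0285  0.13  ] [-2.1096 -2.3023  0.0114] [-0.7203 -0.3149 -2.2162] [-0.0449 -0.012  -0.0095]
```

View pics/c21.png

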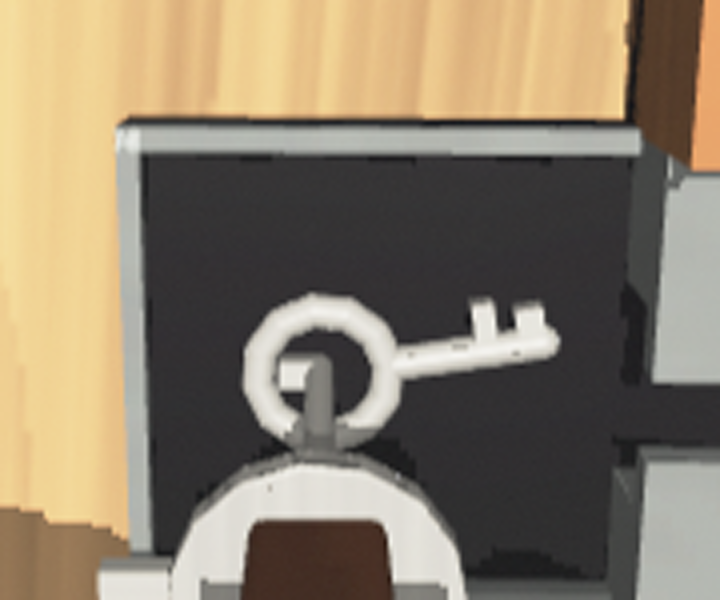

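The key is wholly on the ledge. The shank end is at c21 (558,345) and the mouth at about (635,420). I back off a little and lift.

Request:
jog_arm([
  {"dx":0.04,"dy":0.003,"dz":0,"twist":0},
  {"dx":0.05,"dy":0.004,"dz":0,"twist":0},
  {"dx":0.05,"dy":0.004,"dz":0.1,"twist":0},
  {"dx":0.05,"dy":0.004,"dz":0.25,"twist":0},
  {"dx":0.05,"dy":0.004,"dz":0.5,"twist":0},
])

```text
t: 17.75
tool_pos: [0.4531, -0.0282, 0.1606]
tool_rot: [-2.109, -2.302, 0.012]
contact_force: [-0.4, 0.5, -1.3]
opening: 0.015
```

Request:
jog_arm([
  {"dx":0,"dy":0,"dz":0.4,"twist":0},
  {"dx":0,"dy":0,"dz":0.9,"twist":0},
  {"dx":0,"dy":0,"dz":1.5,"twist":0},
  {"dx":0,"dy":0,"dz":2.1,"twist":0},
  {"dx":0,"dy":0,"dz":2.6,"twist":0},
])

```text
t: 18.38
tool_pos: [0.4533, -0.0283, 0.3198]
tool_rot: [-2.111, -2.304, 0.01]
contact_force: [-0.6, 0.5, -1.5]
opening: 0.0149
```

```bash
python3 - <<'E'
from station import ctrl
from h import *
np.set_printoptions(precision=4,suppress=True)
w=snap(ctrl,"wrist","wrist15"); o=ctrl.get_obs(); print(o["t"],o["tool_pos"],o["tool_rot"],o["contact_force"],o["opening"])
E
```

```text
18.425 [ 0.4547 -0.0286  0.3244] [-2.1151 -2.3084  0.0042] [ 1.1224 -0.143   2.4435] 0.014553749679642174
```

View pics/wrist15.png

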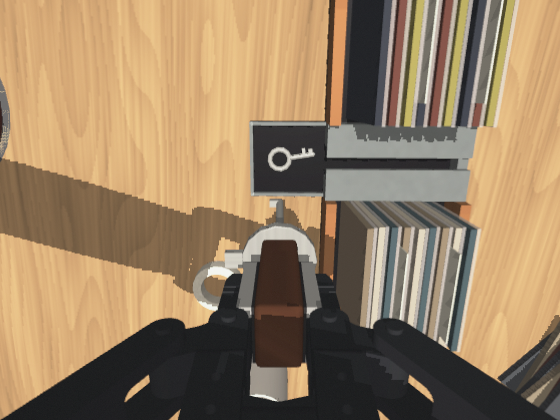

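The pick is free. The key stays alone on the ledge, ring at (280,159) and shank end at (314,153), with the mouth at column 325. I carry the pick to the stand.

Request:
jog_arm([
  {"dx":0.02,"dy":0.55,"dz":0,"twist":0.2},
  {"dx":0.04,"dy":1.3,"dz":0,"twist":0.5},
  {"dx":0.06,"dy":2.1,"dz":0,"twist":0.8},
  {"dx":0.09,"dy":2.9,"dz":0,"twist":1.1},
  {"dx":0.12,"dy":3.7,"dz":0,"twist":1.4},
])

```text
t: 19.05
tool_pos: [0.4617, 0.1949, 0.3247]
tool_rot: [-1.816, -2.551, 0.005]
contact_force: [0.2, -0.2, -1.4]
opening: 0.0148
```

Request:
jog_arm([
  {"dx":0.02,"dy":0.75,"dz":0,"twist":0.3},
  {"dx":0.05,"dy":1.4,"dz":0,"twist":0.55},
  {"dx":0.07,"dy":1.95,"dz":0,"twist":0.55},
  {"dx":0.07,"dy":2.2,"dz":0,"twist":0.55},
])

```text
t: 19.55
tool_pos: [0.4655, 0.3282, 0.3245]
tool_rot: [-1.69, -2.637, 0.007]
contact_force: [0.6, -0.8, -0.4]
opening: 0.0149
```

Request:
jog_arm([
  {"dx":0,"dy":0,"dz":0,"twist":0},
  {"dx":0,"dy":0,"dz":0,"twist":0},
])

```text
t: 19.8
tool_pos: [0.4656, 0.3274, 0.3245]
tool_rot: [-1.691, -2.637, 0.008]
contact_force: [-0.8, -0.3, -1.3]
opening: 0.015
```

Request:
jog_arm([
  {"dx":0,"dy":0,"dz":-0.3,"twist":0},
  {"dx":0,"dy":0,"dz":-0.7,"twist":0},
  {"dx":0,"dy":0,"dz":-1.0,"twist":0},
  {"dx":0,"dy":0,"dz":-1.1,"twist":0},
])

```text
t: 20.3
tool_pos: [0.4648, 0.3265, 0.2561]
tool_rot: [-1.691, -2.635, 0.012]
contact_force: [-0.4, -0.3, -1.6]
opening: 0.0149
```

```bash
python3 - <<'E'
from station import ctrl
from h import *
np.set_printoptions(precision=4,suppress=True)
w=snap(ctrl,"wrist","wrist16"); o=ctrl.get_obs(); print(o["t"],o["tool_pos"],o["tool_rot"],o["contact_force"],o["opening"])
crop(w,200,100,160,130,5,"pics/c22.png")
E
```

```text
20.35 [0.4649 0.3267 0.2563] [-1.6908 -2.6349  0.0116] [-0.0922 -0.3865 -1.6354] 0.014898807339302614
```

View pics/c22.png

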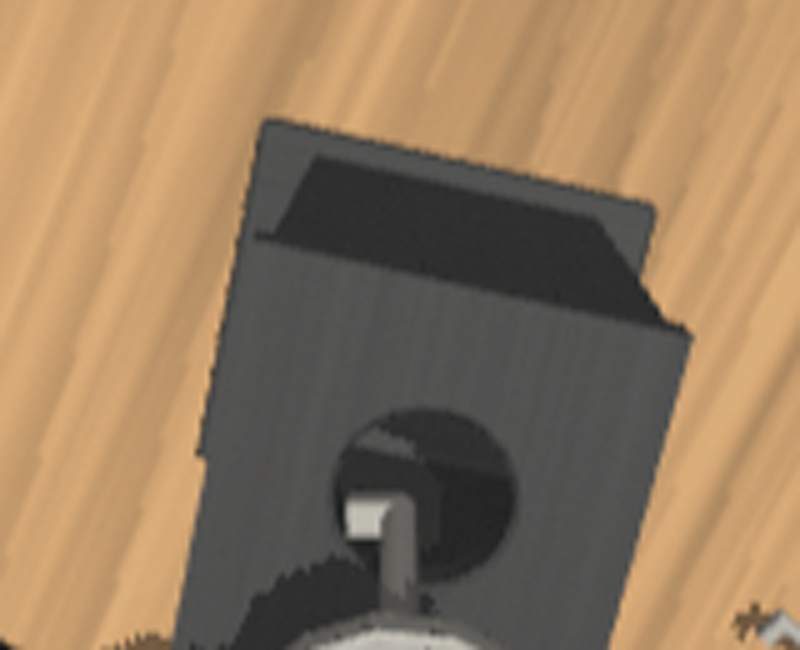

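The wrist view shows the blade axis at c22 (400,508) and the hole centre at (426,495). I shift about 3.5 mm along pick +x and 1.5 mm up the picture before lowering.

Request:
jog_arm([
  {"dx":0.043,"dy":0.048,"dz":0,"twist":0},
  {"dx":0.043,"dy":0.048,"dz":0,"twist":0},
  {"dx":0.043,"dy":0.048,"dz":-0.1,"twist":0},
])

```text
t: 20.72
tool_pos: [0.4682, 0.33, 0.2515]
tool_rot: [-1.691, -2.636, 0.008]
contact_force: [0.2, -0.0, -0.7]
opening: 0.0146
```

```bash
python3 - <<'E'
from station import ctrl
from h import *
np.set_printoptions(precision=4,suppress=True)
w=snap(ctrl,"wrist","wrist17"); o=ctrl.get_obs(); print(o["t"],o["tool_pos"],o["tool_rot"],o["contact_force"],o["opening"])
crop(w,200,100,160,130,5,"pics/c23.png")
E
```

```text
20.775 [0.4675 0.3296 0.2498] [-1.6908 -2.635   0.0118] [-0.0073  0.0819 -2.6262] 0.015046621500683895
```

View pics/c23.png

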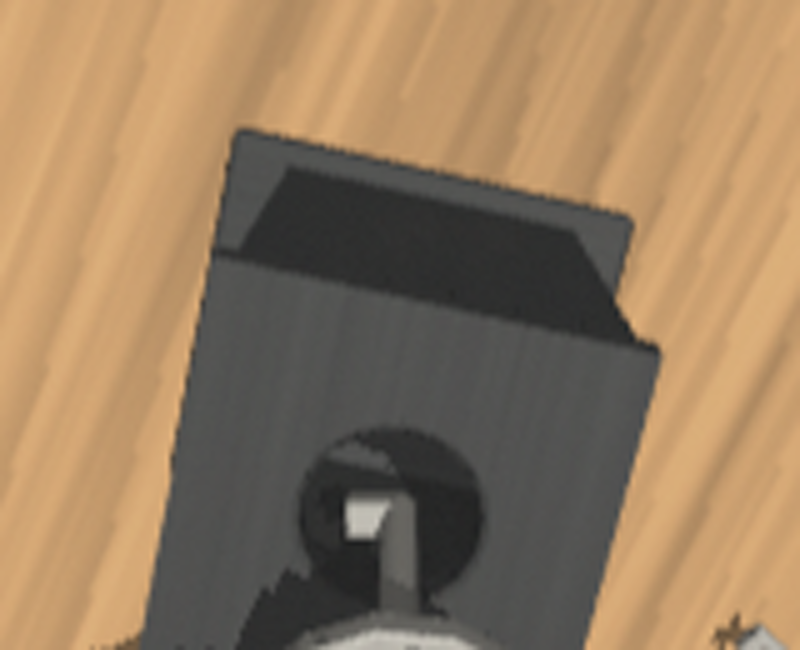

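The toe is now inside the hole: toe at c23 (343–415,515), hole at (300–483,517). I lower.

Request:
jog_arm([
  {"dx":0,"dy":0,"dz":-0.2,"twist":0},
  {"dx":0,"dy":0,"dz":-0.45,"twist":0},
  {"dx":0,"dy":0,"dz":-0.7,"twist":0},
])

```text
t: 21.15
tool_pos: [0.4671, 0.3294, 0.2061]
tool_rot: [-1.69, -2.634, 0.013]
contact_force: [-0.4, -0.3, -0.4]
opening: 0.015
```

Request:
jog_arm([
  {"dx":0,"dy":0,"dz":-0.2,"twist":0},
  {"dx":0,"dy":0,"dz":-0.4,"twist":0},
  {"dx":0,"dy":0,"dz":-0.6,"twist":0},
  {"dx":0,"dy":0,"dz":-0.68,"twist":0},
  {"dx":0,"dy":0,"dz":-0.68,"twist":0},
])

```text
t: 21.78
tool_pos: [0.467, 0.3294, 0.165]
tool_rot: [-1.69, -2.634, 0.014]
contact_force: [0.2, -0.6, -1.0]
opening: 0.0147
```

Request:
jog_arm([
  {"dx":0,"dy":0,"dz":-0.04,"twist":0},
  {"dx":0,"dy":0,"dz":-0.08,"twist":0},
  {"dx":0,"dy":0,"dz":-0.09,"twist":0},
  {"dx":0,"dy":0,"dz":-0.09,"twist":0},
])

```text
t: 22.28
tool_pos: [0.467, 0.3294, 0.1596]
tool_rot: [-1.69, -2.634, 0.014]
contact_force: [0.2, -0.0, -1.8]
opening: 0.015
```

Request:
jog_arm([
  {"dx":0,"dy":0,"dz":-0.02,"twist":0},
  {"dx":0,"dy":0,"dz":-0.02,"twist":0},
])

```text
t: 22.52
tool_pos: [0.467, 0.3294, 0.1584]
tool_rot: [-1.69, -2.634, 0.014]
contact_force: [-0.6, 0.7, -1.3]
opening: 0.0149
```

Request:
jog_arm([
  {"dx":0,"dy":0,"dz":-0.02,"twist":0},
  {"dx":0,"dy":0,"dz":-0.02,"twist":0},
])

```text
t: 22.78
tool_pos: [0.4671, 0.3294, 0.1579]
tool_rot: [-1.69, -2.634, 0.014]
contact_force: [-1.2, -0.6, 3.2]
opening: 0.0147
```

The collar is on the plate, with contact at z 0.158, the same height as at the start. I release.

Request:
jog_arm([
  {"dx":0,"dy":0,"dz":0,"twist":0},
  {"dx":0,"dy":0,"dz":0,"twist":0},
  {"dx":0,"dy":0,"dz":0,"twist":0},
  {"dx":0,"dy":0,"dz":0,"twist":0},
  {"dx":0,"dy":0,"dz":0,"twist":0},
], gripper=0)

```text
t: 23.4
tool_pos: [0.4671, 0.3294, 0.1578]
tool_rot: [-1.69, -2.634, 0.014]
contact_force: [0.2, 0.1, -0.2]
opening: 0.0851
```

```bash
python3 - <<'E'
from station import ctrl
from h import *
np.set_printoptions(precision=4,suppress=True)
w=snap(ctrl,"wrist","wrist18"); o=ctrl.get_obs(); print(o["t"],o["tool_pos"],o["contact_force"],o["opening"])
E
```

```text
23.45 [0.4671 0.3295 0.1579] [-1.0425  0.0315 -0.2098] 0.08518817907165974
```

View pics/wrist18.png

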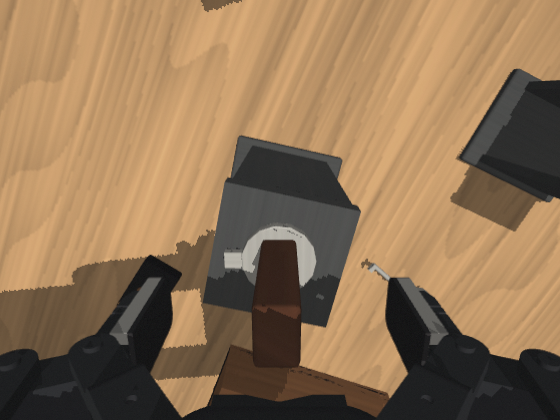

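The fingers are clear of the handle at (277,300) and the collar sits on the plate at (279,258). I rise straight up, then away.

Request:
jog_arm([
  {"dx":0,"dy":0,"dz":0.3,"twist":0},
  {"dx":0,"dy":0,"dz":0.8,"twist":0},
  {"dx":0,"dy":0,"dz":1.4,"twist":0},
  {"dx":0,"dy":0,"dz":2.0,"twist":0},
  {"dx":0,"dy":-0.8,"dz":2.0,"twist":0},
])

```text
t: 24.08
tool_pos: [0.4689, 0.2833, 0.2841]
tool_rot: [-1.688, -2.642, 0.001]
contact_force: [0.6, -0.5, -0.4]
opening: 0.0854
```

Request:
jog_arm([
  {"dx":0,"dy":0,"dz":0,"twist":0},
  {"dx":0,"dy":0,"dz":0,"twist":0},
  {"dx":0,"dy":0,"dz":0,"twist":0},
])

```text
t: 24.45
tool_pos: [0.4687, 0.2838, 0.2843]
tool_rot: [-1.687, -2.643, 0.001]
contact_force: [-0.4, 0.3, -0.0]
opening: 0.0855
```

```bash
python3 - <<'E'
from station import ctrl
from h import *
np.set_printoptions(precision=4,suppress=True)
w=snap(ctrl,"wrist","wrist19"); s=snap(ctrl,"side","side19"); t=snap(ctrl,"top","top19"); o=ctrl.get_obs(); print(o["t"],o["tool_pos"],o["dq"],o["contact_force"])
P=cloud(w); a=np.hypot(P[...,0]-.467,P[...,1]-.329)
m=(a<.05)&(P[...,2]>.185)&(P[...,2]<.215); Q=P[m]; print("handle",cv2.minAreaRect(Q[:,:2].astype(np.float32)*1000),np.median(Q[:,2]))
m=(a<.05)&(P[...,2]>.1385)&(P[...,2]<.147); print("collar z",np.median(P[m][:,2]))
m=(a<.06)&(P[...,2]>.128)&(P[...,2]<.138); Q=P[m]; print("plate",cv2.minAreaRect(Q[:,:2].astype(np.float32)*1000),np.median(Q[:,2]))
crop(t,240,140,180,130,4,"pics/c24.png"); crop(s,220,190,120,110,5,"pics/c25.png")
E
```

```text
24.6 [0.4686 0.2837 0.2837] [-0.0017  0.0002  0.003  -0.0008  0.0001 -0.0017] [-1.0177  0.7154 -0.2086]
handle ((466.1897888183594, 331.1729736328125), (16.091148376464844, 24.436172485351562), 24.81557273864746) 0.19848088689012205
collar z 0.14059013025426792
plate ((466.6661071777344, 329.298583984375), (65.15283203125, 65.89613342285156), 12.223814010620117) 0.1347012238830737
```

View pics/c24.png

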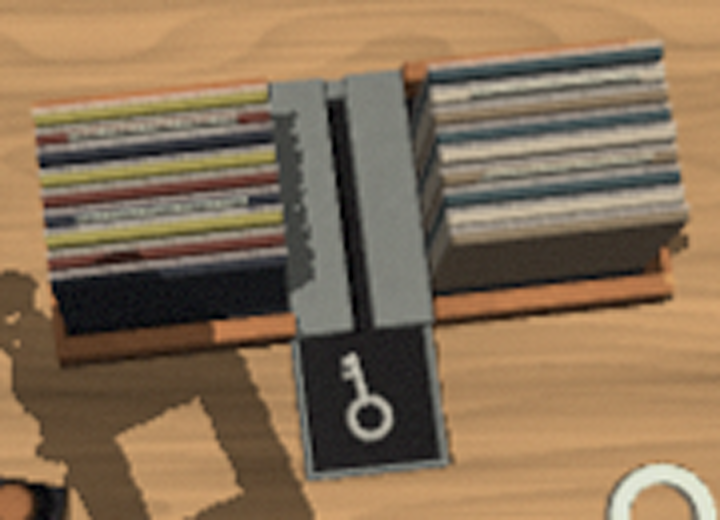

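View pics/side19.png

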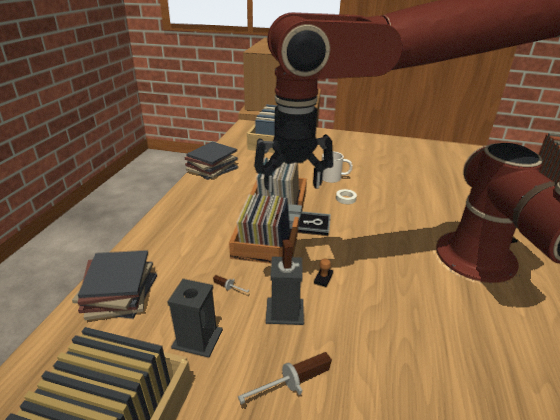

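View pics/wrist19.png

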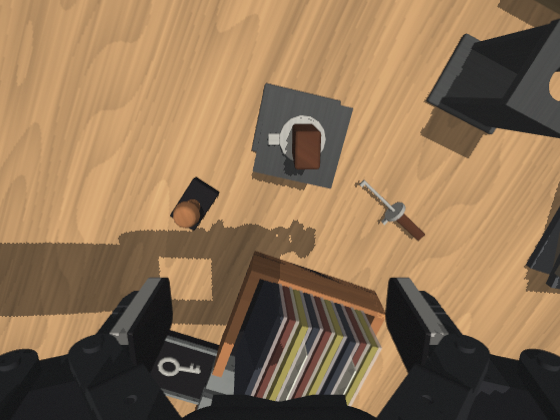

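Checks: the key is whole on the ledge, with the shank end about 14 mm past the mouth. The handle is 2 mm off the hole axis at the same height as at the start, the bystanders haven't moved, and the gripper touches nothing. I'm handing in.

```bash
python3 - <<'E'
from station import ctrl
print(ctrl.finish_job()); print(ctrl.get_obs()["t"])
E
```

```text
the job is handed in; nothing more can be done
None
the job is handed in; nothing more can be done
```

The key is out on the front ledge, the pick is back in its stand, and I handed the job in at about 24.6 s of the 67 s allowed. No verdict is reported at hand-in.

- **Pick and floor:** I took the middle-sized pick from the stand nearest the base and lowered it through the slot and the key's ring. It touched the floor at about 7 N, which puts the blade end roughly 94 mm below the collar, in line with the pictures. I then raised it about 1 mm.
- **Drag:** I pulled the key past the clip and out of the mouth. Force readings at the end of each move stayed within about 2.5 N, but I took none during a move, so any brief peak at the clip was not seen.
- **Key, last check:** it lies alone on the ledge inside the rim, with the shank end about 14 mm past the mouth.
- **Pick, last check:** the handle is about 2 mm off the hole axis, and the collar and handle are at their starting heights.
- **Other things:** the mug, stamp and tape look unmoved, and the open gripper was clear of everything.

**Disagreements:**
- The wrist and top cameras differed by 1–2 mm on where the browser is.
- The blade tip sat 2–4 mm off the tool axis when I came back to the stand. I corrected that from the picture before lowering the pick.
- One early move call was refused because keys were missing, and the arm did not move.

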